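# Refill the scent diffuser on the mantel

### The job

Refill the scent diffuser: squeeze the two orange tabs of its cap together to free it, lift the cap off and stand it on the mantel, then drop every blue scent ring that is lying out into the clear tube, so that they lie flat on one another in one column. Finish by putting the cap back on the tube, squarely and level on the rim with both tabs sprung out and latched again, and do not knock the other things on the mantel about.

Things in the scene. Friction and masses are not known exactly. Their poses are not given: they have to be found in the camera images.
- diffuser: Fan scent diffuser, fixed: round white base 104 mm across, 30 mm high, on it an upright tube 50 mm across with a white flared rim 55 mm across, 118 mm above the mantel. Origin: centre of its underside, z up. The tube's wall has two windows 14 mm wide, 7 to 14 mm below the rim, on its +y and -y sides, into which the cap's barbs snap.
- tube_mouth (a point): Centre of the tube's open mouth in the plane of the rim (the cap covers it at first), z up along the tube. Bore 42 mm in diameter (the rings are 40); the uppermost 4 mm flare out to 49 mm. The rim is 118 mm above the mantel.
- tube_floor (a point): Centre of the flat floor of the bore, 82 mm below the mouth; the column of rings stands on it. The bore holds five rings and leaves room for the cap.
- cap: Loose grey cap, 45 g. Origin: centre of the underside of its flange (56 mm across, 4 mm thick), z up. Seated, the origin lies at tube_mouth and its y axis along the diffuser's y axis (either way round, within 5 degrees, so that the barbs meet the windows). Under the flange a tapered plug, 39 mm across (31 at its foot), reaches 14 mm into the tube; off the tube the cap stands on it.
- cap_top (a point): Centre of the flange's top face, 4 mm above the cap's origin. Two upright orange tabs stand on it, 16 mm wide along the cap's x, 14 mm high, their outer faces 22 mm from the axis at +y and -y (44 mm apart). Pinch them together from above, across the cap's y, with the fingertips 2 to 5 mm above the flange; keep squeezing (20 N or more) to carry the cap by them.
- tab_left (a joint): Travel of the tab on the cap's +y side, m: 0 sprung out, 0.005 squeezed in to its stop (then 34 mm over both tabs), which takes 7 N and draws in its barb. Let go with the cap seated, it springs out and latches in the window; latched, the cap cannot be lifted. A cap let go too high is pressed home by a push of about 16 N on its middle.
- tab_right (a joint): The same for the tab on the cap's -y side.
- ring1: Blue porcelain scent ring, flat: 40 mm across, 13 mm thick, 14 mm hole, 28 g, lying flat at the start. Origin: centre of its underside, z along its axis. Held by its upper third it can be lowered 7 mm into the mouth, so that it drops in level when let go; one that hangs askew in the mouth can be pressed down with shut fingers. None from the start: absent.
- ring2: Another such ring, or absent: three to five rings are out.
- ring3: Another such ring, or absent: three to five rings are out.
- ring4: Another such ring, or absent: three to five rings are out.
- ring5: Another such ring, or absent: three to five rings are out.
- mug: Bystander: green enamel mug, 84 mm across, 85 mm high, handle on its +y side reaching about 75 mm from the axis. Origin under its centre.
- opener: Bystander: flat steel bottle opener, 130 mm long along its x, 40 mm wide, 5 mm thick. Origin under it near the middle.
- hare: Bystander: white ceramic hare, 66 mm across, 130 mm high. Origin under its centre.
- jar: Bystander: ribbed amber glass jar with a cork, 80 mm across, 106 mm high. Origin under its centre.
- tealight: Bystander among the rings: aluminium tea light, 38 mm across, 16 mm high. Origin under its centre.
Mind the look-alikes: they are no part of the job. Leave any green or red look-alike of the ring4 alone.

How it is judged:
On the way, in this order (a step that is already met when the one before it is completed fails the run):
1. both tabs of the cap are squeezed together while it sits on the tube (value of joint each of tab_left, tab_right above 0.003 m and distance between cap and tube_mouth below 0.015 m), for 0.05 s.
2. the cap is off the tube and stands on the mantel (horizontal distance between cap and tube_mouth above 0.06 m and height (world z) of cap below 0.03 m), for 0.2 s.
3. every ring that was out lies in the tube, flat in one column, while the cap is off (horizontal distance between cap and tube_mouth above 0.06 m and horizontal distance between each of ring1, ring2, ring3, ring4, ring5 and tube_mouth below 0.004 m and z of ring1 in the frame of tube_floor between -0.004 and 0.068 m and angle between the z axis of each of ring1, ring2, ring3, ring4, ring5 and the z axis of diffuser, either way round below 0.1 rad and z of ring2 in the frame of tube_floor between -0.004 and 0.068 m and z of ring3 in the frame of tube_floor between -0.004 and 0.068 m and z of ring4 in the frame of tube_floor between -0.004 and 0.068 m and z of ring5 in the frame of tube_floor between -0.004 and 0.068 m), for 0.2 s.
At the end, for the whole second after the job is handed in: Every ring lies in the tube (within 4 mm of its axis, within 0.1 rad of flat); the cap sits on the rim (centred within 3 mm, its flange within 2 mm of the rim, level within 0.05 rad) with both tabs sprung out to within 1.5 mm, and all is at rest (horizontal distance between each of ring1, ring2, ring3, ring4, ring5 and tube_mouth below 0.004 m and z of ring1 in the frame of tube_floor between -0.004 and 0.068 m and angle between the z axis of each of ring1, ring2, ring3, ring4, ring5 and the z axis of diffuser, either way round below 0.1 rad and z of ring2 in the frame of tube_floor between -0.004 and 0.068 m and z of ring3 in the frame of tube_floor between -0.004 and 0.068 m and z of ring4 in the frame of tube_floor between -0.004 and 0.068 m and z of ring5 in the frame of tube_floor between -0.004 and 0.068 m and horizontal distance between cap and tube_mouth below 0.003 m and z of cap in the frame of tube_mouth between -0.003 and 0.002 m and angle between cap's own z axis and vertical below 0.05 rad and value of joint each of tab_left, tab_right below 0.0015 m and linear speed of each of ring1, ring2, ring3, ring4, ring5, cap below 0.02 m/s); the robot touches nothing.
It fails at once if the mug is pushed more than 3 cm or knocked over (distance of mug from where it was at the start of the episode above 0.03 m or angle between mug's own z axis and vertical above 0.6 rad).
It fails at once if the bottle opener is pushed more than 3 cm or knocked over (distance of opener from where it was at the start of the episode above 0.03 m or angle between opener's own z axis and vertical above 0.6 rad).
It fails at once if the hare is pushed more than 3 cm or knocked over (distance of hare from where it was at the start of the episode above 0.03 m or angle between hare's own z axis and vertical above 0.6 rad).
It fails at once if the jar is pushed more than 3 cm or knocked over (distance of jar from where it was at the start of the episode above 0.03 m or angle between jar's own z axis and vertical above 0.6 rad).
It fails at once if the tea light is pushed more than 3 cm or knocked over (distance of tealight from where it was at the start of the episode above 0.03 m or angle between tealight's own z axis and vertical above 0.6 rad).
Of ring1, ring2, ring3, ring4, ring5 only 3 to 5 are there at a start; the rules pass over those that are not, and their reading is None.
At some moment in a run one of ring1, ring2, ring3, ring4, ring5 may be knocked a few centimetres aside while the robot is not near it.
Once in a run the grip may slacken for a moment while it holds something.
It also fails if it takes over 210 s, if anything falls off the work surface, if the arm or the gripper's body presses on something with over 40 N, if the wrist force passes 120 N, or if a joint passes its speed limit or range.

### The arm

A 7-joint arm with a two-finger parallel gripper is mounted at the origin on the work surface. World frame = base frame: x ahead of the robot, y to its left, z up, the work surface at z = 0. Lengths are in m, angles in rad, forces in N, time in s.
With the tool pointing down it reaches from about 0.425 to 0.925 m from the base axis. Payload 6.8 kg.
Tool frame: the origin (TCP) lies at the very end of the fingers, on their centre line; the grasp point (between the pads) lies bot.tcp_to_grasp behind it (bot.tcp_to_grasp is the distance from the TCP to the grasp point, in m); z points along the fingers, y is the line along which they close (so a half turn about z gives the same grasp; the last joint's range is limited). The gripper opens to 85 mm and grips with 20 to 120 N. Pads are 22 mm wide; open, the fingers measure 114 mm over their backs; the gripper's body (76 mm by 85 mm) begins 54 mm behind the grasp point. The pads swing forward as they close: fully open they stand 13 mm farther back than shut.
Start: joints at [-1.345, 0.477, 0.022, 1.555, -0.011, 1.109, -0.083], TCP at [0.221, 0.638, 0.231] pointing down, gripper open.
Joint ranges: [-2.96, 2.96], [-0.34, 2.1], [-1.41, 1.46], [0.24, 2.44], [-1.37, 4.51], [0.17, 1.92], [-2.96, 2.96]. Speed limits (rad/s): [2.39, 2.39, 3.14, 3.14, 3.14, 3.14, 3.14].

### API

Orientations are given as a unit quaternion [w, x, y, z].
In Python, from station import bot gives the robot as it stands.
- The arm moves only by the tool servo_tool, never from a script. Its argument "motion" is a list that holds one entry, the list of rows, each a list of 7 numbers: the shift along the tool's x, y, z in m, then the turn, a rotation vector about the tool's x, y, z in units of 5 degrees (1.0 is 5 degrees), then the opening, from 0 (shut) to 1 (fully open). A call has 1 to 20 rows; each row is the pose to reach, as a shift and turn from the pose commanded when the call began, along the tool's axes at that moment; what a row does not reach only later rows make up. A row lasts 1/12 s, in which the tool goes at most 41.7 mm and 7.16 degrees, less where a joint would pass 70% of its speed; a pose out of reach is approached as far as the arm can. A call with a gripper value outside its range is refused whole. The fingers move at their own pace and stop on an object; "grip_force" is the grip in N (left out, the last holds). Time passes only in rows, so rows that repeat a pose let the fingers close. It gives the time, the measured TCP pose, the force, the opening and the grip force at its end, in the units of the state.
- bot.get_obs(): the state, without advancing time (a new reading comes with each control period).
- bot.read_camera(name): name is "scene" or "side" or "wrist"; returns a dict with "img" (480x640x3 uint8, red, green, blue), "K" (3x3 intrinsics, pixels), "k1" (the pictures are not rectified: a ray, as slopes to the right and down, at radius r is drawn at 1 + k1 r^2 times it, then the intrinsics apply), "pose" (4x4, takes a point from camera to world coordinates). Camera axes: x right, y down, z forward; pixel columns grow to the right and rows downward; lengths in m; the calibration is good to about 2 mm. A picture is of the moment at which its call begins. There is no depth.
- bot.hand_in(): hands the job in; it is judged then, once.
The state is a dict: "t": time; "q": joint angles; "joint_vel": joint speeds; "joint_torque": joint torques, N m; "eef_pos": TCP position; "tool_rot": TCP orientation; "contact_force": force on the tool from outside, world axes, zero at the start; "torque": the same for the moment, N m; "gripper_width": opening from 0.0 (shut) to 1.0 (fully open); "grasp_force": force on a finger pad.
Only numpy, scipy, OpenCV 4.12 (cv2) and the standard library are available. Lean on these libraries where they do the work, as an engineer would, in place of code of your own. Each camera call takes 0.05 s, during which the arm holds its last target. There are 200 camera calls.

## Working session

There is one attempt and no reset: what is moved stays moved. The work goes in short steps, Python scripts to look and compute and a tool call to move; the robot and the scene stay as the last step left them, time stands still between calls to the robot, and variables do not carry over. Pictures are saved under pics/ and viewed, at most 16 in all, crops included, and the job is handed in when it is done.

Besides the shell and the picture viewer there is one more tool, called after "Call:" by a JSON object that holds its "op" and its "data", one argument or row to a line. servo_tool: Moves the arm, as the interface text tells. Its arguments: {"type":"object","properties":{"motion":{"type":"array"},"grip_force":{"type":"number"}},"required":["motion"]}

```bash
ls; mkdir -p pics
python3 - <<'E'
from station import bot
import cv2
o=bot.get_obs()
for k,v in o.items(): print(k,v)
print(bot.tcp_to_grasp)
for n in ["scene","side","wrist"]:
    c=bot.read_camera(n); cv2.imwrite(f"pics/{n}0.png",c["img"][:,:,::-1]); print(n,c["K"],c["k1"],c["pose"])
E
```

```text
pics
t 0.0
q [-1.34509455  0.4778171   0.02233445  1.55644005 -0.01152637  1.10930923
 -0.08307912]
joint_vel [ 0.00169517 -0.00151053 -0.0009458  -0.00075791 -0.00094384 -0.00083819
  0.00081884]
joint_torque [-2.50657496e-05 -5.96441102e+01  1.60803817e+00 -2.81210732e+01
  1.24724430e-02  9.04106651e-03 -3.30868227e-05]
eef_pos [0.22096495 0.63718221 0.23031902]
tool_rot [-9.78841926e-05  1.66109517e-01  9.86106879e-01 -9.17796678e-04]
contact_force [-0.11160933 -0.0564779  -0.95121115]
torque [0.00892993 0.0534873  0.05682384]
grasp_force 0.0
gripper_width 0.9977979752602782
0.0187
scene [[521.33071224   0.         323.73265615]
 [  0.         521.33071224 241.32840848]
 [  0.           0.           1.        ]] -0.05719997514660394 [[-3.20770524e-02  7.73722160e-01 -6.32712479e-01  1.32761384e+00]
 [ 9.99485077e-01  2.53396336e-02 -1.96846111e-02 -2.13546487e-02]
 [ 8.02282559e-04 -6.33018105e-01 -7.74136574e-01  9.97799770e-01]
 [ 0.00000000e+00  0.00000000e+00  0.00000000e+00  1.00000000e+00]]
side [[481.44418211   0.         318.95055917]
 [  0.         481.44418211 238.34367706]
 [  0.           0.           1.        ]] -0.018341450037635588 [[ 0.99814556 -0.0516161   0.0322679   0.57610676]
 [-0.05655365 -0.59021645  0.80526159 -0.9517825 ]
 [-0.02251942 -0.80559315 -0.59204101  0.76949032]
 [ 0.          0.          0.          1.        ]]
wrist [[382.6153841    0.         317.13038698]
 [  0.         382.6153841  240.93479997]
 [  0.           0.           1.        ]] -0.0365537035195307 [[ 0.32670335  0.90935745  0.25755377  0.15622865]
 [ 0.94512504 -0.31379235 -0.09095618  0.66092909]
 [-0.00189327  0.2731362  -0.96197351  0.37270034]
 [ 0.          0.          0.          1.        ]]
```

View pics/scene0.png

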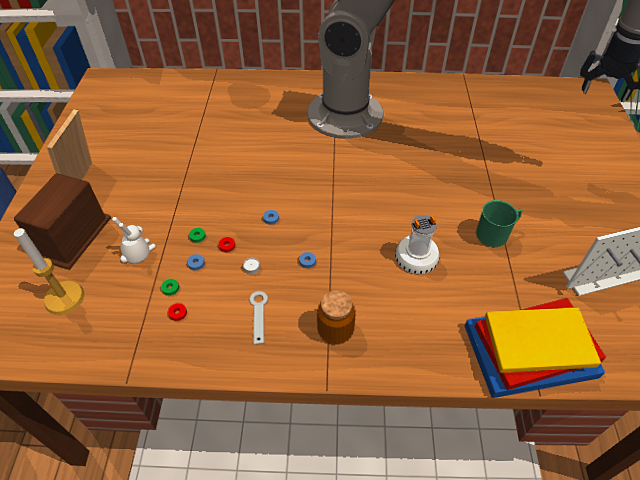

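View pics/side0.png

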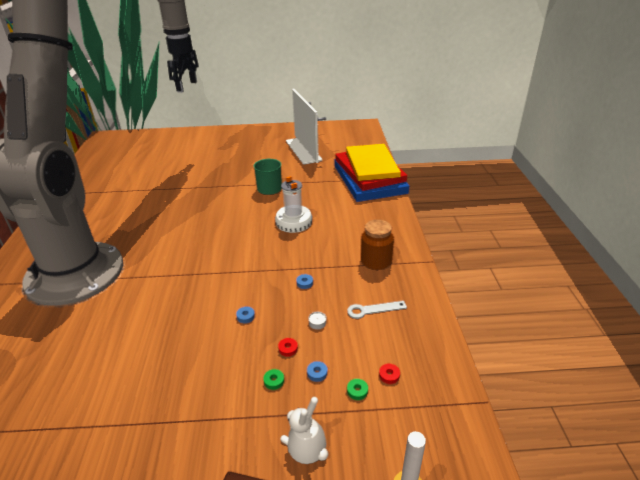

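Scene view: three blue rings at (271,217), (196,262) and (307,260). The green ones at (197,235), (170,287) and the red ones at (227,244), (177,312) are look-alikes. The diffuser is at (420,240), with orange tabs at (424,222). The side view shows the same three blue rings at (246,314), (317,371) and (305,281).

```bash
cat > h.py <<'E'
from station import bot
import numpy as np, cv2
from scipy.spatial.transform import Rotation as R
def cam(n,save=None):
    c=bot.read_camera(n)
    if save: cv2.imwrite(f"pics/{save}.png",c["img"][:,:,::-1])
    return c
def ray(c,uv):
    p=cv2.undistortPoints(np.array([[uv]],float),c["K"],np.array([c["k1"],0,0,0.]))[0,0]
    d=c["pose"][:3,:3]@np.array([*p,1]); return c["pose"][:3,3],d/np.linalg.norm(d)
def plane(c,uv,z):
    o,d=ray(c,uv); return o+d*(z-o[2])/d[2]
def tri(rs):
    A=0;b=0
    for o,d in rs:
        P=np.eye(3)-np.outer(d,d);A=A+P;b=b+P@o
    x=np.linalg.solve(A,b); return x,max(np.linalg.norm((np.eye(3)-np.outer(d,d))@(x-o)) for o,d in rs)
def pix(c,X):
    p=np.linalg.inv(c["pose"])@np.array([*X,1]);p=p[:3].reshape(1,1,3)
    return cv2.projectPoints(p,np.zeros(3),np.zeros(3),c["K"],np.array([c["k1"],0,0,0.]))[0].ravel()
RNG={"blue":((100,110,60),(125,255,255)),"orange":((6,190,150),(13,255,255))}
def mask(c,col):
    return cv2.inRange(cv2.cvtColor(c["img"],cv2.COLOR_RGB2HSV),*[np.array(v) for v in RNG[col]])
def blobs(c,col,amin=30,roi=None):
    m=mask(c,col)
    if roi: z=np.zeros_like(m);x0,y0,x1,y1=roi;z[y0:y1,x0:x1]=m[y0:y1,x0:x1];m=z
    n,l,s,ce=cv2.connectedComponentsWithStats(m)
    return [(ce[i],s[i]) for i in range(1,n) if s[i][4]>=amin]
def to_tool(X):
    """shift in tool axes from current TCP to world X"""
    o=bot.get_obs();w,x,y,z=o["tool_rot"];return R.from_quat([x,y,z,w]).inv().apply(np.array(X)-o["eef_pos"])
E
python3 - <<'E'
from h import *
s=cam("scene");d=cam("side")
for n,c,roi in (("sc",s,(100,150,450,330)),("si",d,(200,150,420,420))):
  for col in RNG:
    for ce,st in blobs(c,col,8,roi): print(n,col,ce.round(1),st,plane(c,ce,0.008 if col=="blue" else .13).round(4))
for n,c,r in(("a",s,(370,180,470,280)),("b",d,(250,150,340,240))):
  x0,y0,x1,y1=r;cv2.imwrite(f"pics/cr{n}.png",cv2.resize(c["img"][y0:y1,x0:x1,::-1],(380,380),interpolation=cv2.INTER_CUBIC))
cv2.imwrite("pics/cr.png",np.hstack([cv2.imread("pics/cra.png"),cv2.imread("pics/crb.png")]))
E
```

```text
sc blue [270.6 216.6] [263 210  16  14 160] [ 0.4414 -0.1847  0.008 ]
sc blue [307.2 259.6] [299 253  17  15 183] [ 0.5762 -0.0842  0.008 ]
sc blue [195.5 261.8] [188 255  16  15 185] [ 0.5915 -0.35    0.008 ]
sc orange [116.2 217. ] [111 215  11   6  16] [ 0.5628 -0.5136  0.13  ]
sc orange [132.2 224.1] [122 222  22   6  29] [ 0.5828 -0.4714  0.13  ]
sc orange [120.9 236.5] [119 229   5  17  25] [ 0.6193 -0.4868  0.13  ]
sc orange [408.6 232.2] [406 228   5   8  11] [0.5865 0.1412 0.13  ]
sc orange [149.5 240.8] [148 237   4   8  12] [ 0.6291 -0.4206  0.13  ]
sc orange [400.  239.5] [397 237   7   7  11] [0.6077 0.121  0.13  ]
sc orange [438.8 250.4] [435 241   7  20  27] [0.6352 0.2019 0.13  ]
sc orange [153.5 247.2] [150 242   7  11  19] [ 0.6464 -0.4075  0.13  ]
sc orange [314.  252.8] [311 251   6   5   9] [ 0.6502 -0.063   0.13  ]
sc orange [244.1 259. ] [242 256   6   7  10] [ 0.6716 -0.2086  0.13  ]
sc orange [430.8 270.6] [423 264  16  11  19] [0.6891 0.1798 0.13  ]
sc orange [255.1 289.9] [252 289   7   3   8] [ 0.7482 -0.1766  0.13  ]
sc orange [258.1 298.4] [255 296   7  
[... 1552 characters left out ...]
2. ] [349 319  18  30 169] [ 0.6644 -0.3677  0.13  ]
si orange [390.4 321. ] [388 318   5   7  11] [ 0.7256 -0.3457  0.13  ]
si orange [379.5 328.9] [376 321  10  18  50] [ 0.703  -0.3633  0.13  ]
si orange [359.9 350.3] [357 347   7   7  19] [ 0.6623 -0.4093  0.13  ]
si orange [359.9 356.6] [358 354   4   5   9] [ 0.6605 -0.4226  0.13  ]
si orange [363.  361.9] [360 358   8  10  24] [ 0.6643 -0.4342  0.13  ]
si orange [368.7 364.6] [365 362   9   7  27] [ 0.673  -0.4405  0.13  ]
si orange [363.6 372.8] [362 371   4   5   8] [ 0.6624 -0.4562  0.13  ]
si orange [371.7 383.3] [369 374   7  18  43] [ 0.6725 -0.4775  0.13  ]
si orange [244.1 418.8] [231 418  24   2  30] [ 0.4737 -0.527   0.13  ]
```

View pics/cr.png

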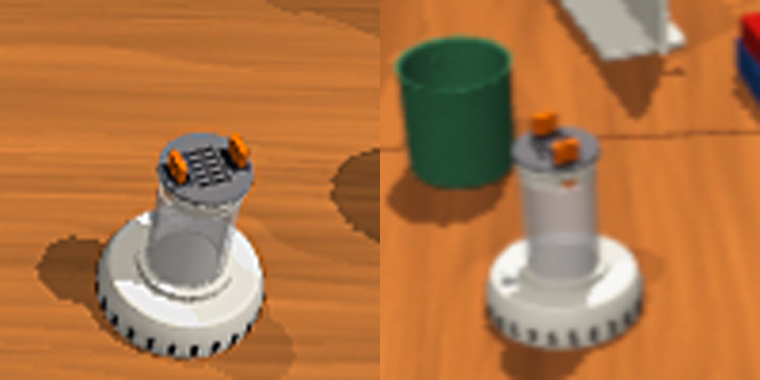

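The crop shows the cap on the tube. The tabs are at about scene (416.6,223.4) and (433.2,219.7), side (293.8,185.8) and (288.6,179.4). Next I triangulate the tabs and rings.

Run:
```python
from h import *
s=cam("scene");d=cam("side")
T=[]
for n,a,b in (("tabL",(416.6,223.4),(293.8,185.8)),("tabR",(433.2,219.7),(288.6,179.4)),("flange",(424,224),(291.7,185.3)),("r1",(270.6,216.6),(245,314.3)),("r2",(307.2,259.6),(304.2,280.9)),("r3",(195.5,261.8),(316.8,370.9)),("tealight",(252,267),(317.5,321)),("mug",(496,224),(268,177))):
  x,e=tri([ray(s,a),ray(d,b)]);T.append(x);print(n,x.round(4),round(e,4),"r",np.hypot(*x[:2]).round(3))
v=T[1]-T[0];print(np.linalg.norm(v),np.degrees(np.arctan2(v[1],v[0])),(T[0]+T[1])/2)
o=bot.get_obs();w,x,y,z=o["tool_rot"];print(R.from_quat([x,y,z,w]).as_matrix().round(3))
W=cam("wrist");M=np.eye(4);M[:3,:3]=R.from_quat([x,y,z,w]).as_matrix();M[:3,3]=o["eef_pos"]
print((np.linalg.inv(M)@W["pose"]).round(4))
```

```text
tabL [0.5581 0.1613 0.1278] 0.0002 r 0.581
tabR [0.5444 0.1999 0.1263] 0.0002 r 0.58
flange [0.5521 0.1795 0.1194] 0.0 r 0.581
r1 [ 0.4391 -0.1846  0.0066] 0.001 r 0.476
r2 [ 0.5736 -0.0837  0.0064] 0.0012 r 0.58
r3 [ 0.5896 -0.3501  0.0065] 0.001 r 0.686
tealight [ 0.5981 -0.2138  0.0032] 0.0008 r 0.635
mug [0.4761 0.3754 0.0403] 0.0001 r 0.606
0.040947215022850904 109.50255327524238 [0.55124095 0.18058627 0.12705033]
[[-0.945  0.328 -0.   ]
 [ 0.328  0.945 -0.   ]
 [-0.    -0.    -1.   ]]
[[ 9.000e-04 -9.620e-01 -2.730e-01  6.890e-02]
 [ 1.000e+00  1.000e-03 -1.000e-04  9.000e-04]
 [ 3.000e-04 -2.730e-01  9.620e-01 -1.422e-01]
 [ 0.000e+00  0.000e+00  0.000e+00  1.000e+00]]
```

Call:
{"op": "servo_tool", "data": {
  "motion": [
    [[-0.03, -0.02, 0, 0, 0, -0.5, 1], [-0.06, -0.042, 0, 0, 0, -1, 1], [-0.09, -0.063, 0, 0, 0, -1.5, 1], [-0.12, -0.084, 0, 0, 0, -2, 1], [-0.15, -0.105, 0, 0, 0, -2.5, 1], [-0.18, -0.126, 0, 0, 0, -3, 1], [-0.21, -0.147, 0, 0, 0, -3.5, 1], [-0.24, -0.168, 0, 0, 0, -4, 1], [-0.27, -0.189, 0, 0, 0, -4.5, 1], [-0.3, -0.21, 0, 0, 0, -5, 1], [-0.33, -0.231, 0, 0, 0, -5.5, 1], [-0.36, -0.252, 0, 0, 0, -6, 1], [-0.39, -0.273, 0, 0, 0, -6.5, 1], [-0.42, -0.294, 0, 0, 0, -7, 1], [-0.45, -0.315, 0, 0, 0, -7.5, 1], [-0.462, -0.3235, 0, 0, 0, -7.74, 1], [-0.462, -0.3235, 0, 0, 0, -7.74, 1], [-0.462, -0.3235, 0, 0, 0, -7.74, 1], [-0.462, -0.3235, 0, 0, 0, -7.74, 1]]
  ]
}}

```text
t: 1.98
eef_pos: [0.551, 0.182, 0.2312]
tool_rot: [-0.0, -0.17, 0.985, 0.0]
contact_force: [0.3, 1.3, 0.4]
gripper_width: 1.003
grasp_force: 0.0
```

Run:
```python
from h import *
o=bot.get_obs();print(o["t"],o["eef_pos"],o["tool_rot"],o["q"].round(2) if hasattr(o["q"],"round") else o["q"])
w=cam("wrist","w1");print(w["pose"].round(4)); print(pix(w,[.5515,.18,.118]))
```

```text
1.9833 [0.55097036 0.18203507 0.2312256 ] [-2.15670003e-04 -1.70487381e-01  9.85359746e-01  4.20680771e-04] [-0.51  0.32  0.11  1.79 -0.04  1.03  1.52]
[[-0.3369  0.906   0.2565  0.4864]
 [ 0.9416  0.3238  0.093   0.1593]
 [ 0.0012  0.2728 -0.9621  0.3735]
 [ 0.      0.      0.      1.    ]]
[313.17385959 235.03676833]
```

View pics/w1.png

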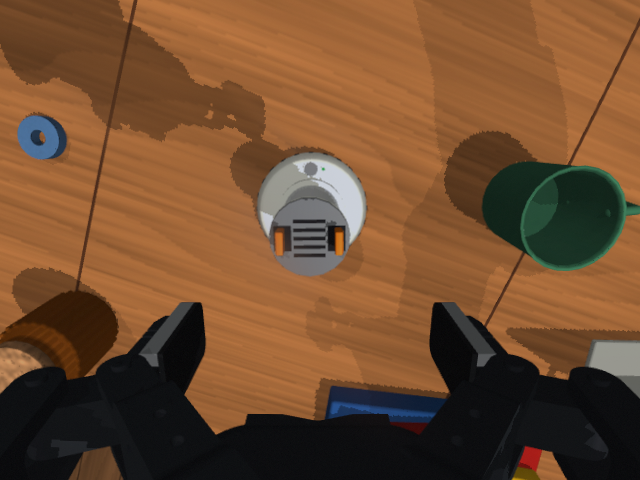

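The wrist view shows the cap centred at about (310,236), with tabs at (280,240) and (340,240) lying level in the picture. So the yaw is right; now the exact centre.

```bash
cat >> h.py <<'E'
def capfind(c,roi=(255,190,370,290),ztab=.134,zf=.122):
    x0,y0,x1,y1=roi; hsv=cv2.cvtColor(c["img"],cv2.COLOR_RGB2HSV)[y0:y1,x0:x1]
    g=cv2.inRange(hsv,(0,0,60),(180,60,150)); o=cv2.inRange(hsv,(5,200,170),(18,255,255))
    return g,o
E
python3 - <<'E'
from h import *
w=cam("wrist");print(w["img"][205:275:5,310]); print("row258",w["img"][262,264:358:4].tolist());print(w["img"][240,276:288].tolist())
E
```

```text
[[118 120 123]
 [119 120 123]
 [118 119 121]
 [ 41  40  43]
 [117 119 121]
 [ 32  30  32]
 [118 119 122]
 [ 93  93  95]
 [ 68  66  68]
 [118 118 120]
 [ 42  36  35]
 [118 116 118]
 [119 116 118]
 [119 115 117]]
row258 [[167, 107, 63], [165, 108, 65], [160, 105, 64], [157, 102, 63], [122, 112, 108], [122, 113, 111], [121, 113, 112], [120, 113, 113], [119, 114, 114], [119, 115, 116], [118, 115, 117], [117, 115, 117], [118, 117, 119], [119, 117, 120], [119, 118, 121], [119, 119, 122], [120, 120, 123], [120, 121, 123], [121, 121, 124], [137, 93, 62], [140, 88, 49], [140, 89, 50], [142, 90, 50], [141, 90, 49]]
[[194, 107, 43], [195, 109, 45], [195, 111, 44], [196, 115, 46], [196, 113, 46], [170, 92, 40], [104, 60, 34], [91, 55, 37], [59, 46, 40], [55, 44, 41], [53, 42, 39], [52, 42, 39]]
```

```bash
cat >> h.py <<'E'
def flange(c,roi,z):
    x0,y0,x1,y1=roi; im=c["img"][y0:y1,x0:x1].astype(int)
    g=((im.max(2)-im.min(2)<22)&(im.mean(2)>100)&(im.mean(2)<132)).astype(np.uint8)
    g=cv2.morphologyEx(g,cv2.MORPH_OPEN,np.ones((3,3)))
    n,l,s,_=cv2.connectedComponentsWithStats(g); k=[i for i in range(1,n) if s[i][4]>150]
    pts=np.column_stack(np.nonzero(np.isin(l,k))[::-1]).astype(np.int32)
    h=cv2.convexHull(pts); e=cv2.fitEllipse(h)
    return np.array(e[0])+[x0,y0],e, plane(c,np.array(e[0])+[x0,y0],z)
E
python3 - <<'E'
from h import *
w=cam("wrist");print(flange(w,(255,193,370,290),.121))
im=w["img"].astype(int)
x0,y0=262,205;sub=im[y0:275,x0:358]
m=((sub[:,:,0]>180)&(sub[:,:,2]<60)).astype(np.uint8)
n,l,s,ce=cv2.connectedComponentsWithStats(m)
for i in range(1,n):
  if s[i][4]>15: c=ce[i]+[x0,y0];print(s[i],c,plane(w,c,.13))
E
```

```text
(array([308.62967682, 233.18323135]), ((53.629676818847656, 40.183231353759766), (75.64812469482422, 85.66358184814453), 177.6053466796875), array([0.55036213, 0.1769196 , 0.121     ]))
[ 13  28   6  22 116] [277.80172414 243.19827586] [0.56145739 0.1593514  0.13      ]
[ 73  28   7  22 140] [338.21428571 243.71428571] [0.54825291 0.19717252 0.13      ]
```

Call:
{"op": "servo_tool", "data": {
  "motion": [
    [[-0.03, 0, 0, 0, 0, 0, 1], [-0.06, 0, 0, 0, 0, 0, 1], [-0.06, 0, 0, 0, 0, 0, 1], [-0.06, 0, 0, 0, 0, 0, 1], [-0.06, 0, 0, 0, 0, 0, 1]]
  ]
}}

```text
t: 2.55
eef_pos: [0.6074, 0.2015, 0.2309]
tool_rot: [-0.001, -0.171, 0.985, -0.0]
contact_force: [-0.3, -0.2, -0.9]
gripper_width: 0.998
grasp_force: 0.0
```

Run:
```python
from h import *
w=cam("wrist","w2");print(bot.get_obs()["eef_pos"],w["pose"][:3,3]);p=pix(w,[.552,.179,.122]);print(p)
x0,y0=(p-55).astype(int);cv2.imwrite("pics/w2c.png",cv2.resize(w["img"][y0:y0+110,x0:x0+110,::-1],(550,550)))
im=w["img"].astype(int);print(x0,y0)
sub=im[y0:y0+110,x0:x0+110]
m=((sub[:,:,0]>180)&(sub[:,:,2]<60)).astype(np.uint8)
n,l,s,ce=cv2.connectedComponentsWithStats(m)
for i in range(1,n):
  if s[i][4]>15: c=ce[i]+[x0,y0];print(s[i],c,plane(w,c,.136))
print(flange(w,(x0,y0,x0+110,y0+110),.122))
```

```text
[0.6071918  0.20117987 0.23110207] [0.54288541 0.17890049 0.37327184]
[312.28138823 147.0373642 ]
257 92
[ 82  45   7  25 166] [341.8373494 148.6626506] [0.54636558 0.19613599 0.136     ]
(array([313.96990967, 140.4609375 ]), ((56.96990966796875, 48.4609375), (69.13390350341797, 97.4584732055664), 165.53965759277344), array([0.54778475, 0.17864692, 0.122     ]))
```

View pics/w2c.png

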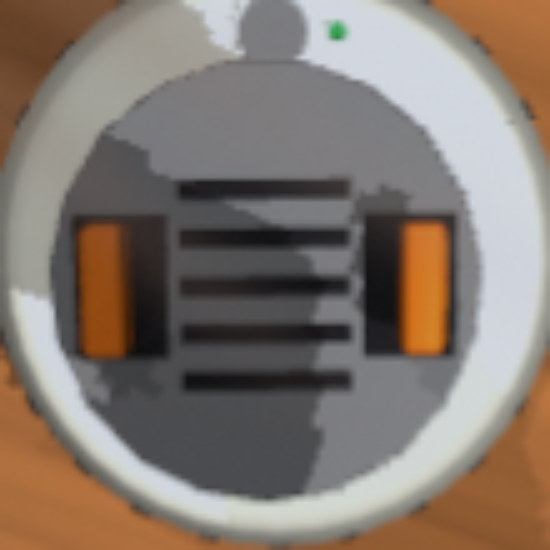

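The crop looks straight down. Flange centre is at px (310.2,147.6), tab tops mid at (309.6,149.8), and the tabs are level to within 0.5°.

Run:
```python
from h import *
w=cam("wrist");f=plane(w,(310.2,147.6),.122);t=plane(w,(309.6,149.8),.136);print(f,t,to_tool(f),to_tool(t))
# height check with first view (flange px width there 80 -> see)
print(np.linalg.norm(plane(w,(257+10,147.6),.122)-plane(w,(257+96.4,147.6),.122)), np.linalg.norm(plane(w,(257+15.6,149.8),.136)-plane(w,(257+89.6,149.8),.136)))
```

```text
[0.55264558 0.17756233 0.122     ] [0.55344079 0.17770966 0.136     ] [ 0.05920791 -0.00373449  0.10933199] [ 0.0584184  -0.00386067  0.09533146]
0.05533893721280019 0.044816869296687024
```

Call:
{"op": "servo_tool", "data": {
  "motion": [
    [[0.03, -0.002, 0.0, 0, 0, 0, 0.8], [0.059, -0.0038, 0.02, 0, 0, 0, 0.8], [0.059, -0.0038, 0.04, 0, 0, 0, 0.8], [0.059, -0.0038, 0.06, 0, 0, 0, 0.8], [0.059, -0.0038, 0.08, 0, 0, 0, 0.8], [0.059, -0.0038, 0.09, 0, 0, 0, 0.8], [0.059, -0.0038, 0.1, 0, 0, 0, 0.8], [0.059, -0.0038, 0.1035, 0, 0, 0, 0.8], [0.059, -0.0038, 0.1065, 0, 0, 0, 0.8], [0.059, -0.0038, 0.1065, 0, 0, 0, 0.8], [0.059, -0.0038, 0.1065, 0, 0, 0, 0.8]]
  ]
}}

```text
t: 3.57
eef_pos: [0.5544, 0.1777, 0.1255]
tool_rot: [0.001, -0.17, 0.985, 0.0]
contact_force: [-0.3, -0.7, -0.1]
gripper_width: 0.8
grasp_force: 0.0
```

Call:
{"op": "servo_tool", "data": {
  "motion": [
    [[0, 0, 0, 0, 0, 0, 0.6], [0, 0, 0, 0, 0, 0, 0.5], [0, 0, 0, 0, 0, 0, 0.45], [0, 0, 0, 0, 0, 0, 0.4], [0, 0, 0, 0, 0, 0, 0.3], [0, 0, 0, 0, 0, 0, 0.2], [0, 0, 0, 0, 0, 0, 0.2], [0, 0, 0, 0, 0, 0, 0.2], [0, 0, 0, 0, 0, 0, 0.2], [0, 0, 0, 0, 0, 0, 0.2]]
  ],
  "grip_force": 40
}}

```text
t: 4.4
eef_pos: [0.5552, 0.178, 0.1265]
tool_rot: [0.002, -0.17, 0.985, 0.0]
contact_force: [-1.0, 0.6, 9.4]
gripper_width: 0.375
grasp_force: 39.2
```

Call:
{"op": "servo_tool", "data": {
  "motion": [
    [[0, 0, -0.001, 0, 0, 0, 0.2], [0, 0, -0.002, 0, 0, 0, 0.2], [0, 0, -0.003, 0, 0, 0, 0.2], [0, 0, -0.004, 0, 0, 0, 0.2], [0, 0, -0.005, 0, 0, 0, 0.2], [0, 0, -0.006, 0, 0, 0, 0.2]]
  ],
  "grip_force": 40
}}

```text
t: 4.9
eef_pos: [0.5537, 0.1774, 0.1307]
tool_rot: [-0.0, -0.17, 0.985, -0.0]
contact_force: [-1.1, 0.5, 0.0]
gripper_width: 0.372
grasp_force: 39.6
```

Run:
```python
from h import *
o=bot.get_obs();print(o["eef_pos"],o["contact_force"],o["gripper_width"],o["grasp_force"])
s=cam("scene");d=cam("side")
a=cv2.resize(s["img"][170:270,370:470],(400,400));b=cv2.resize(d["img"][130:230,240:340],(400,400))
cv2.imwrite("pics/g1.png",np.hstack([a,b])[:,:,::-1])
```

```text
[0.55367289 0.17741589 0.13065047] [-1.13097499  0.47467231  0.01962891] 0.37200911411473825 39.6437269449234
```

View pics/g1.png

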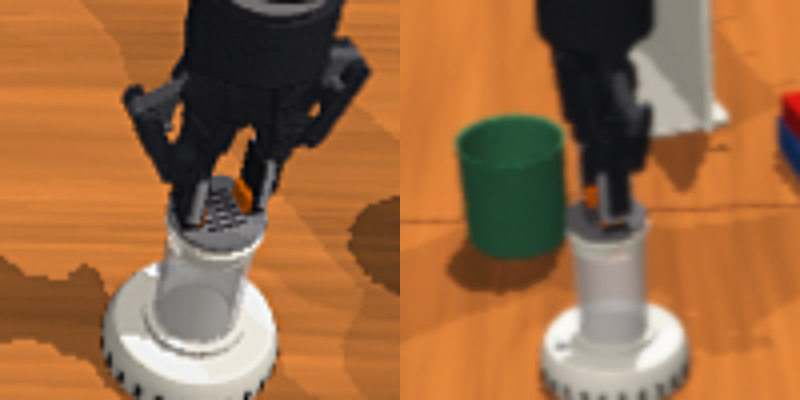

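Call:
{"op": "servo_tool", "data": {
  "motion": [
    [[0, 0, -0.01, 0, 0, 0, 0.2], [0, 0, -0.02, 0, 0, 0, 0.2], [0, 0, -0.03, 0, 0, 0, 0.2], [0, 0, -0.04, 0, 0, 0, 0.2], [0, 0, -0.05, 0, 0, 0, 0.2], [0.015, -0.013, -0.05, 0, 0, 0, 0.2], [0.03, -0.026, -0.05, 0, 0, 0, 0.2], [0.045, -0.039, -0.05, 0, 0, 0, 0.2], [0.06, -0.052, -0.05, 0, 0, 0, 0.2], [0.075, -0.064, -0.05, 0, 0, 0, 0.2], [0.09, -0.077, -0.05, 0, 0, 0, 0.2], [0.105, -0.09, -0.04, 0, 0, 0, 0.2], [0.112, -0.095, -0.02, 0, 0, 0, 0.2], [0.112, -0.095, 0, 0, 0, 0, 0.2], [0.112, -0.095, 0.02, 0, 0, 0, 0.2], [0.112, -0.095, 0.04, 0, 0, 0, 0.2], [0.112, -0.095, 0.06, 0, 0, 0, 0.2], [0.112, -0.095, 0.075, 0, 0, 0, 0.2], [0.112, -0.095, 0.085, 0, 0, 0, 0.2], [0.112, -0.095, 0.085, 0, 0, 0, 0.2]]
  ],
  "grip_force": 60
}}

```text
t: 6.67
eef_pos: [0.4794, 0.0503, 0.0447]
tool_rot: [-0.001, -0.17, 0.985, -0.0]
contact_force: [-0.8, 0.4, -0.4]
gripper_width: 0.354
grasp_force: 64.0
```

Run:
```python
from h import *
o=bot.get_obs();print(o["eef_pos"],o["contact_force"],o["gripper_width"],o["grasp_force"])
s=cam("scene");d=cam("side");p=pix(s,[.48,.05,.04]);q=pix(d,[.48,.05,.04]);print(p,q)
f=lambda c,p:cv2.resize(c["img"][int(p[1])-50:int(p[1])+50,int(p[0])-50:int(p[0])+50],(400,400))
cv2.imwrite("pics/g2.png",np.hstack([f(s,p),f(d,q)])[:,:,::-1])
```

```text
[0.47937098 0.05034916 0.04473319] [-0.8022321   0.44340704 -0.38983165] 0.35390897358395434 64.03204679489136
[363.63748021 221.85135894] [265.90530048 238.87529423]
```

View pics/g2.png

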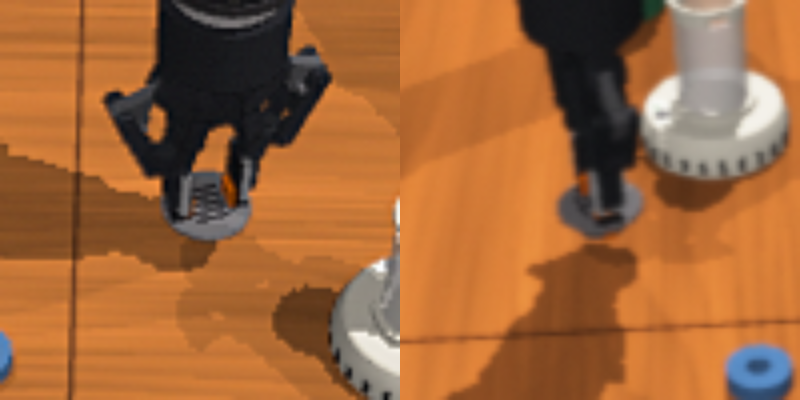

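The cap hangs level in the gripper, about 20 mm above the mantel, and the tube is open. I lower it gently and stop on contact.

Call:
{"op": "servo_tool", "data": {
  "motion": [
    [[0, 0, 0.008, 0, 0, 0, 0.2], [0, 0, 0.014, 0, 0, 0, 0.2], [0, 0, 0.018, 0, 0, 0, 0.2], [0, 0, 0.02, 0, 0, 0, 0.2], [0, 0, 0.021, 0, 0, 0, 0.2], [0, 0, 0.021, 0, 0, 0, 0.2]]
  ]
}}

```text
t: 7.27
eef_pos: [0.48, 0.0504, 0.0246]
tool_rot: [-0.0, -0.17, 0.985, 0.0]
contact_force: [-0.1, -0.6, -0.7]
gripper_width: 0.353
grasp_force: 64.0
```

Call:
{"op": "servo_tool", "data": {
  "motion": [
    [[0, 0, 0.001, 0, 0, 0, 0.2], [0, 0, 0.002, 0, 0, 0, 0.2], [0, 0, 0.003, 0, 0, 0, 0.2], [0, 0, 0.003, 0, 0, 0, 0.2]]
  ]
}}

```text
t: 7.6
eef_pos: [0.4805, 0.0505, 0.0232]
tool_rot: [0.0, -0.17, 0.985, 0.0]
contact_force: [-4.2, -0.8, 17.7]
gripper_width: 0.356
grasp_force: 67.0
```

Call:
{"op": "servo_tool", "data": {
  "motion": [
    [[0, 0, -0.0015, 0, 0, 0, 0.2], [0, 0, -0.0015, 0, 0, 0, 0.45], [0, 0, -0.0015, 0, 0, 0, 0.6], [0, 0, -0.0015, 0, 0, 0, 0.8], [0, 0, -0.0015, 0, 0, 0, 0.8], [0, 0, -0.0015, 0, 0, 0, 0.8], [0, 0, -0.02, 0, 0, 0, 0.8], [0, 0, -0.04, 0, 0, 0, 0.8], [0, 0, -0.06, 0, 0, 0, 0.9], [0, 0, -0.08, 0, 0, 0, 1], [0, 0, -0.1, 0, 0, 0, 1], [0, 0, -0.12, 0, 0, 0, 1], [0, 0, -0.12, 0, 0, 0, 1], [0, 0, -0.12, 0, 0, 0, 1]]
  ]
}}

```text
t: 8.77
eef_pos: [0.4808, 0.0506, 0.1426]
tool_rot: [0.001, -0.17, 0.985, 0.0]
contact_force: [0.3, 0.4, -0.2]
gripper_width: 1.002
grasp_force: 0.0
```

Run:
```python
from h import *
s=cam("scene");d=cam("side");w=cam("wrist","w3")
for n,c,roi in (("sc",s,(100,150,450,330)),("si",d,(200,200,420,420))):
    for ce,st in blobs(c,"blue",30,roi): print(n,ce.round(1),st[4],plane(c,ce,.0065).round(4))
p=pix(w,[.4805,.0505,.014]);print(p)
```

```text
sc [270.7 216.5] 160 [ 0.44   -0.1848  0.0065]
sc [307.2 259.6] 183 [ 0.5749 -0.0842  0.0065]
sc [195.5 261.8] 185 [ 0.5904 -0.3505  0.0065]
si [304.2 280.9] 167 [ 0.5729 -0.0826  0.0065]
si [244.8 314.3] 198 [ 0.4379 -0.1834  0.0065]
si [316.8 371. ] 278 [ 0.5889 -0.3495  0.0065]
[316.03807066 231.71297643]
```

View pics/w3.png

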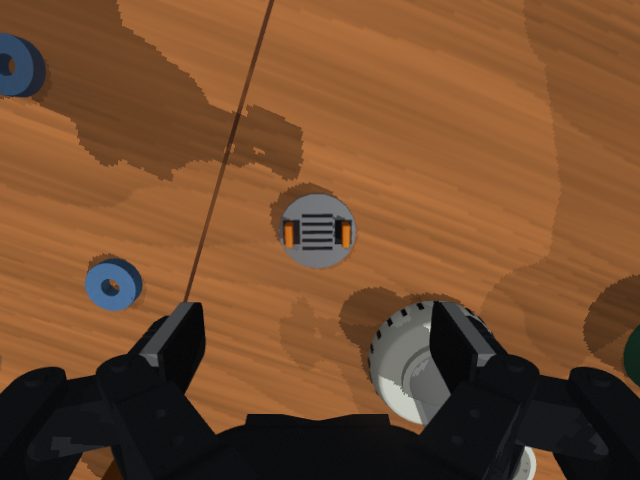

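Cap stands square on its plug at (317,231). Next I locate the neighbours for clearance.

Run:
```python
from h import *
s=cam("scene");d=cam("side")
for n,a,b in (("jar cork",(337,302),(377,230)),("hare",(134,245),(306,440)),("mug",(496,224),(268,177))): print(n,[v.round(3) if hasattr(v,'round') else v for v in tri([ray(s,a),ray(d,b)])])
for n,a in (("g1",(197,235)),("g2",(170,287)),("r1",(227,244)),("r2",(177,312)),("tea",(252,266))): print(n,plane(s,a,.007).round(3))
o=bot.get_obs();q=o["tool_rot"];A=R.from_quat([*q[1:],q[0]]).as_matrix();print(A.round(3))
for n,X in (("ring2",[.574,-.0835]),("ring1",[.439,-.184]),("ring3",[.5896,-.350])):
  print(n,"view shift",to_tool(np.array([*X,.128])-.06*A[:,0]).round(4),pix(s,[*X,.0065]))
```

```text
jar cork [array([ 0.753, -0.013,  0.097]), np.float64(0.002)]
hare [array([ 0.562, -0.504,  0.026]), np.float64(0.002)]
mug [array([0.476, 0.375, 0.04 ]), np.float64(0.0)]
g1 [ 0.508 -0.362  0.007]
g2 [ 0.665 -0.396  0.007]
r1 [ 0.534 -0.283  0.007]
r2 [ 0.731 -0.366  0.007]
tea [ 0.599 -0.214  0.007]
[[-0.942 -0.335 -0.002]
 [-0.335  0.942 -0.001]
 [ 0.002  0.    -1.   ]]
ring2 view shift [-0.1043 -0.1578  0.0127] [307.52060243 259.26203058]
ring1 view shift [ 0.0566 -0.2072  0.013 ] [271.02384193 216.25427027]
ring3 view shift [-0.0297 -0.4141  0.0128] [195.79223939 261.49308306]
```

Call:
{"op": "servo_tool", "data": {
  "motion": [
    [[-0.02, -0.03, 0.0, 0, 0, 0, 1], [-0.04, -0.06, 0.0, 0, 0, 0, 1], [-0.06, -0.09, 0.0, 0, 0, 0, 1], [-0.08, -0.12, 0.0, 0, 0, 0, 1], [-0.1, -0.15, 0.01, 0, 0, 0, 1], [-0.104, -0.158, 0.013, 0, 0, 0, 1], [-0.104, -0.158, 0.013, 0, 0, 0, 1], [-0.104, -0.158, 0.013, 0, 0, 0, 1], [-0.104, -0.158, 0.013, 0, 0, 0, 1]]
  ]
}}

```text
t: 9.77
eef_pos: [0.6298, -0.0621, 0.1282]
tool_rot: [-0.001, -0.171, 0.985, 0.001]
contact_force: [0.6, 0.0, 0.9]
gripper_width: 0.999
grasp_force: 0.0
```

```bash
cat >> h.py <<'E'
def ring(c,near,z=.013):
    m=mask(c,"blue"); n,l,s,ce=cv2.connectedComponentsWithStats(m)
    k=min((i for i in range(1,n) if s[i][4]>500),key=lambda i:np.linalg.norm(ce[i]-near))
    cs,_=cv2.findContours((l==k).astype(np.uint8),cv2.RETR_CCOMP,cv2.CHAIN_APPROX_NONE)
    cs=sorted(cs,key=len)[::-1]
    out=[]
    for q in cs[:2]: 
        (x,y),r=cv2.minEnclosingCircle(q); e=cv2.fitEllipse(q); out.append((np.array(e[0]),e[1]))
    return out
E
python3 - <<'E'
from h import *
w=cam("wrist","w4");o=bot.get_obs();print(o["eef_pos"],w["pose"][:3,3])
p=pix(w,[.574,-.0835,.013]);print(p)
for e in ring(w,p): print(e, plane(w,e[0],.013), to_tool(plane(w,e[0],.013)))
x0,y0=(p-70).astype(int);x0=max(x0,0);y0=max(y0,0);cv2.imwrite("pics/w4c.png",cv2.resize(w["img"][y0:y0+140,x0:x0+140,::-1],(420,420)));print(x0,y0)
E
```

```text
[ 0.62996785 -0.06191938  0.12862886] [ 0.56546704 -0.08489309  0.27060641]
[314.00440334 146.69204036]
(array([311.45581055, 150.15882874]), (52.6143684387207, 56.42045974731445)) [ 0.57665749 -0.08433168  0.013     ] [ 0.05764784 -0.00330823  0.11567248]
(array([335.5, 135. ]), (2.1213202476501465, 3.0)) [ 0.56228533 -0.07282226  0.013     ] [0.06730605 0.01236798 0.11570116]
244 76
```

View pics/w4c.png

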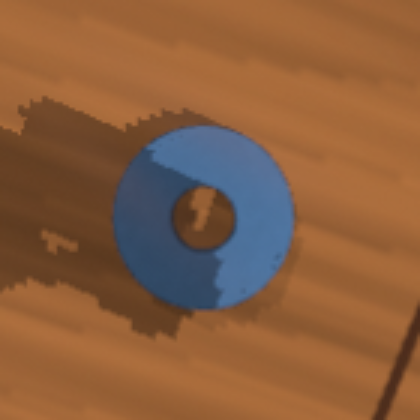

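The crop confirms a blue porcelain ring with a 14 mm hole. Its centre is at px (311.8,148.5), part of it in shadow, so I widen the mask.

```bash
sed -i 's/(100,110,60)/(98,70,25)/' h.py; sed -i 's/e=cv2.fitEllipse(q)/e=cv2.fitEllipse(cv2.convexHull(q))/' h.py
python3 - <<'E'
from h import *
w=cam("wrist")
p=pix(w,[.574,-.0835,.013])
for e in ring(w,p): print(e, plane(w,e[0],.013), to_tool(plane(w,e[0],.013)))
E
```

```text
(array([311.19284058, 147.69276428]), (59.20149230957031, 60.72750473022461)) [ 0.57551651 -0.08482814  0.013     ] [ 0.05914649 -0.00325305  0.1159565 ]
(array([311.10388184, 147.69288635]), (22.949947357177734, 23.32547950744629)) [ 0.57553629 -0.08488313  0.013     ] [ 0.05914638 -0.00331148  0.11595644]
```

Call:
{"op": "servo_tool", "data": {
  "motion": [
    [[0.03, -0.0016, 0.0, 0, 0, 0, 0.8], [0.059, -0.0033, 0.02, 0, 0, 0, 0.8], [0.059, -0.0033, 0.05, 0, 0, 0, 0.8], [0.059, -0.0033, 0.08, 0, 0, 0, 0.8], [0.059, -0.0033, 0.1, 0, 0, 0, 0.8], [0.059, -0.0033, 0.113, 0, 0, 0, 0.8], [0.059, -0.0033, 0.119, 0, 0, 0, 0.8], [0.059, -0.0033, 0.121, 0, 0, 0, 0.8], [0.059, -0.0033, 0.121, 0, 0, 0, 0.8], [0.059, -0.0033, 0.121, 0, 0, 0, 0.6], [0.059, -0.0033, 0.121, 0, 0, 0, 0.4], [0.059, -0.0033, 0.121, 0, 0, 0, 0.3], [0.059, -0.0033, 0.121, 0, 0, 0, 0.3], [0.059, -0.0033, 0.121, 0, 0, 0, 0.3], [0.059, -0.0033, 0.121, 0, 0, 0, 0.3], [0.059, -0.0033, 0.121, 0, 0, 0, 0.3]]
  ],
  "grip_force": 40
}}

```text
t: 11.2
eef_pos: [0.5776, -0.0865, 0.0093]
tool_rot: [0.001, -0.17, 0.985, -0.0]
contact_force: [-1.2, 0.8, 6.0]
gripper_width: 0.435
grasp_force: 39.2
```

Call:
{"op": "servo_tool", "data": {
  "motion": [
    [[0, 0, -0.01, 0, 0, 0, 0.3], [0, 0, -0.03, 0, 0, 0, 0.3], [0, 0, -0.05, 0, 0, 0, 0.3], [0, 0, -0.08, 0, 0, 0, 0.3], [0, 0, -0.1, 0, 0, 0, 0.3], [0, 0, -0.12, 0, 0, 0, 0.3], [0, 0, -0.15, 0, 0, 0, 0.3], [0, 0, -0.15, 0, 0, 0, 0.3], [0, 0, -0.15, 0, 0, 0, 0.3]]
  ]
}}

```text
t: 11.95
eef_pos: [0.578, -0.0867, 0.1605]
tool_rot: [0.002, -0.17, 0.985, -0.0]
contact_force: [0.6, 0.2, -1.1]
gripper_width: 0.426
grasp_force: 40.0
```

Run:
```python
from h import *
o=bot.get_obs();print(o["eef_pos"],o["gripper_width"],o["grasp_force"])
print(to_tool([.5537,.1774,.19]))
s=cam("scene");w=cam("wrist");d=cam("side");p=pix(s,o["eef_pos"]);q=pix(d,o["eef_pos"])
f=lambda c,p:cv2.resize(c["img"][int(p[1])-40:int(p[1])+40,int(p[0])-40:int(p[0])+40],(400,400))
cv2.imwrite("pics/g3.png",np.hstack([f(s,p),f(d,q)])[:,:,::-1])
```

```text
[ 0.57796652 -0.08665243  0.16049998] 0.4263987552445999 40.039154291152954
[-0.06567376  0.25689084 -0.02961177]
```

View pics/g3.png

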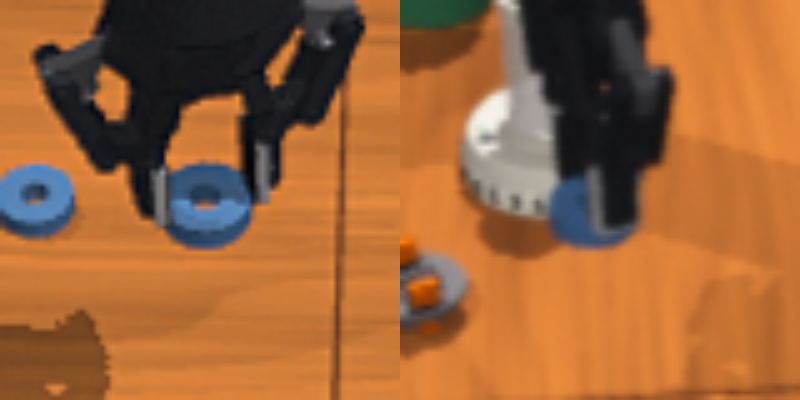

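The ring hangs level between the pads. The wrist camera can now measure its offset in the hand.

```bash
cat >> h.py <<'E'
def inhand(dz=.0045):
    w=cam("wrist");o=bot.get_obs()
    for e in ring(w,(318,308)): print(e,to_tool(plane(w,e[0],o["eef_pos"][2]+dz)).round(4))
E
python3 - <<'E'
from h import *
inhand()
E
```

```text
(array([317.78219604, 302.79473877]), (96.65281677246094, 98.94135284423828)) [ 0.0038  0.0008 -0.0045]
(array([315.33148193, 303.86032104]), (26.472078323364258, 37.111366271972656)) [ 0.0034 -0.0002 -0.0045]
```

Call:
{"op": "servo_tool", "data": {
  "motion": [
    [[-0.005, 0.01, -0.02, 0, 0, 0, 0.3], [-0.015, 0.03, -0.04, 0, 0, 0, 0.3], [-0.025, 0.055, -0.06, 0, 0, 0, 0.3], [-0.04, 0.08, -0.07, 0, 0, 0, 0.3], [-0.055, 0.11, -0.07, 0, 0, 0, 0.3], [-0.07, 0.14, -0.07, 0, 0, 0, 0.3], [-0.085, 0.17, -0.07, 0, 0, 0, 0.3], [-0.1, 0.2, -0.07, 0, 0, 0, 0.3], [-0.115, 0.23, -0.07, 0, 0, 0, 0.3], [-0.122, 0.25, -0.07, 0, 0, 0, 0.3], [-0.126, 0.257, -0.07, 0, 0, 0, 0.3], [-0.126, 0.257, -0.07, 0, 0, 0, 0.3], [-0.126, 0.257, -0.07, 0, 0, 0, 0.3], [-0.126, 0.257, -0.07, 0, 0, 0, 0.3]]
  ]
}}

```text
t: 13.32
eef_pos: [0.6094, 0.1951, 0.2274]
tool_rot: [-0.0, -0.169, 0.986, -0.001]
contact_force: [0.2, -0.5, -0.5]
gripper_width: 0.431
grasp_force: 40.1
```

Run:
```python
from h import *
inhand()
w=cam("wrist");o=bot.get_obs();print(o["eef_pos"],o["gripper_width"])
p=pix(w,[.5535,.1775,.118]);print(p)
x0,y0=(p-60).astype(int);print(x0,y0);cv2.imwrite("pics/w5c.png",cv2.resize(w["img"][y0:y0+120,x0:x0+120,::-1],(600,600)))
```

```text
(array([322.22610474, 335.23199463]), (105.18839263916016, 167.22438049316406)) [-0.01    0.0026 -0.0045]
(array([315.20111084, 303.89544678]), (26.190147399902344, 36.84247589111328)) [ 0.0038 -0.0002 -0.0045]
[0.60951161 0.19538707 0.22774016] 0.4288294671025486
[319.60494484 148.55905891]
259 88
```

View pics/w5c.png

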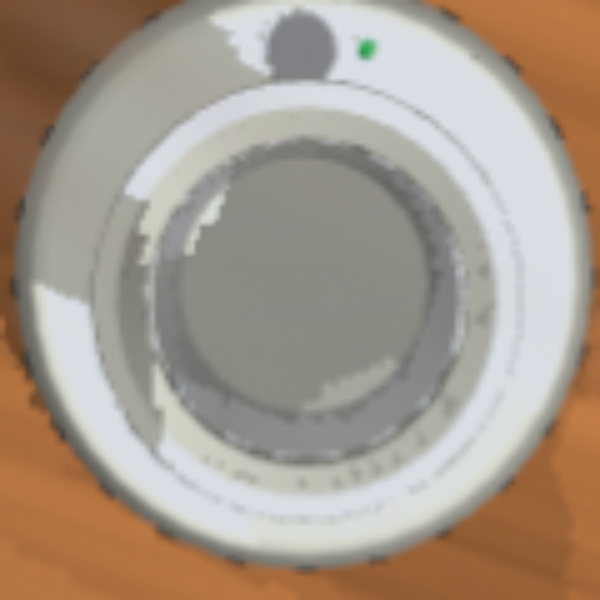

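The mouth centre is at px (320.7,147.8), about 0.7 mm from the prediction. The ring sits +1.6 mm along tool x in the hand, which I allow for.

Call:
{"op": "servo_tool", "data": {
  "motion": [
    [[0.03, 0.001, 0.0, 0, 0, 0, 0.3], [0.057, 0.0023, 0.01, 0, 0, 0, 0.3], [0.057, 0.0023, 0.04, 0, 0, 0, 0.3], [0.057, 0.0023, 0.065, 0, 0, 0, 0.3], [0.057, 0.0023, 0.085, 0, 0, 0, 0.3], [0.057, 0.0023, 0.095, 0, 0, 0, 0.3], [0.057, 0.0023, 0.098, 0, 0, 0, 0.3], [0.057, 0.0023, 0.098, 0, 0, 0, 0.3], [0.057, 0.0023, 0.098, 0, 0, 0, 0.3]]
  ]
}}

```text
t: 14.17
eef_pos: [0.5557, 0.1808, 0.1308]
tool_rot: [0.001, -0.17, 0.986, 0.0]
contact_force: [0.4, 0.9, 0.4]
gripper_width: 0.431
grasp_force: 40.1
```

Call:
{"op": "servo_tool", "data": {
  "motion": [
    [[0, 0, 0.0015, 0, 0, 0, 0.3], [0, 0, 0.003, 0, 0, 0, 0.3], [0, 0, 0.0045, 0, 0, 0, 0.3], [0, 0, 0.006, 0, 0, 0, 0.3], [0, 0, 0.007, 0, 0, 0, 0.3], [0, 0, 0.007, 0, 0, 0, 0.3]]
  ]
}}

```text
t: 14.67
eef_pos: [0.5548, 0.1798, 0.123]
tool_rot: [-0.0, -0.17, 0.986, -0.001]
contact_force: [-1.7, -3.7, 3.9]
gripper_width: 0.429
grasp_force: 40.8
```

Call:
{"op": "servo_tool", "data": {
  "motion": [
    [[0.0003, -0.001, 0, 0, 0, 0, 0.3], [0.0005, -0.0018, 0, 0, 0, 0, 0.3], [0.0005, -0.0018, 0.0015, 0, 0, 0, 0.3], [0.0005, -0.0018, 0.003, 0, 0, 0, 0.3], [0.0005, -0.0018, 0.003, 0, 0, 0, 0.3]]
  ]
}}

```text
t: 15.08
eef_pos: [0.5549, 0.1787, 0.1195]
tool_rot: [-0.0, -0.17, 0.985, -0.0]
contact_force: [0.9, -3.2, 0.3]
gripper_width: 0.431
grasp_force: 42.5
```

Call:
{"op": "servo_tool", "data": {
  "motion": [
    [[0, -0.0006, 0, 0, 0, 0, 0.3], [0, -0.0006, 0, 0, 0, 0, 0.3], [0, -0.0006, 0, 0, 0, 0, 0.45], [0, -0.0006, 0, 0, 0, 0, 0.55], [0, -0.0006, -0.001, 0, 0, 0, 0.6], [0, -0.0006, -0.001, 0, 0, 0, 0.6], [0, -0.0006, -0.02, 0, 0, 0, 0.6], [0, -0.0006, -0.04, 0, 0, 0, 0.7], [-0.02, -0.0006, -0.06, 0, 0, 0, 0.8], [-0.04, -0.0006, -0.085, 0, 0, 0, 1], [-0.06, -0.0006, -0.108, 0, 0, 0, 1], [-0.06, -0.0006, -0.108, 0, 0, 0, 1], [-0.06, -0.0006, -0.108, 0, 0, 0, 1], [-0.06, -0.0006, -0.108, 0, 0, 0, 1]]
  ]
}}

```text
t: 16.25
eef_pos: [0.6108, 0.1986, 0.227]
tool_rot: [-0.001, -0.17, 0.985, -0.0]
contact_force: [0.3, 0.4, -2.2]
gripper_width: 0.998
grasp_force: 0.0
```

Run:
```python
from h import *
w=cam("wrist");o=bot.get_obs();print(o["eef_pos"])
p=pix(w,[.5535,.1775,.118]);print(p)
for e in ring(w,p): print(e,plane(w,e[0],.049))
s=cam("scene");d=cam("side");
for n,c,roi in (("sc",s,(100,150,450,330)),("si",d,(200,170,420,420))):
    for ce,st in blobs(c,"blue",30,roi): print(n,ce.round(1),st[4],plane(c,ce,.0065).round(4))
print("to ring1 view",to_tool([.439+.0565,-.1845+.020,.128]))
```

```text
[0.61033984 0.19837978 0.22657605]
[315.21919404 144.81229381]
(array([316.75238037, 142.44923401]), (47.41394805908203, 49.169151306152344)) [0.5532733  0.17842943 0.049     ]
(array([316.7472229 , 142.47216797]), (18.85083770751953, 19.474773406982422)) [0.55329181 0.17843158 0.049     ]
sc [270.6 216.6] 170 [ 0.4402 -0.1849  0.0065]
sc [195.5 261.8] 196 [ 0.5905 -0.3505  0.0065]
si [373.4 189.2] 773 [0.8001 0.3278 0.0065]
si [245.1 314.3] 220 [ 0.4385 -0.1835  0.0065]
si [316.7 371. ] 295 [ 0.5887 -0.3495  0.0065]
to ring1 view [ 0.22951737 -0.30330915  0.09912112]
```

Ring is flat on the tube floor (apparent size 48 px matches). Next ring1.

Call:
{"op": "servo_tool", "data": {
  "motion": [
    [[0.02, -0.026, 0, 0, 0, 0, 1], [0.04, -0.053, 0, 0, 0, 0, 1], [0.06, -0.079, 0, 0, 0, 0, 1], [0.08, -0.106, 0, 0, 0, 0, 1], [0.1, -0.132, 0, 0, 0, 0, 1], [0.12, -0.159, 0, 0, 0, 0, 1], [0.14, -0.185, 0.01, 0, 0, 0, 1], [0.16, -0.212, 0.03, 0, 0, 0, 1], [0.18, -0.238, 0.05, 0, 0, 0, 1], [0.2, -0.265, 0.07, 0, 0, 0, 1], [0.22, -0.291, 0.09, 0, 0, 0, 1], [0.2295, -0.303, 0.099, 0, 0, 0, 1], [0.2295, -0.303, 0.099, 0, 0, 0, 1], [0.2295, -0.303, 0.099, 0, 0, 0, 1], [0.2295, -0.303, 0.099, 0, 0, 0, 1]]
  ]
}}

```text
t: 17.65
eef_pos: [0.4972, -0.1627, 0.1289]
tool_rot: [0.0, -0.17, 0.985, 0.0]
contact_force: [0.1, -0.8, 0.0]
gripper_width: 1.001
grasp_force: 0.0
```

Run:
```python
from h import *
w=cam("wrist");o=bot.get_obs();print(o["eef_pos"])
p=pix(w,[.439,-.1845,.013]);print(p)
for e in ring(w,p): print(e,plane(w,e[0],.013),to_tool(plane(w,e[0],.0075)))
```

```text
[ 0.49767009 -0.16229658  0.12919306]
[314.71720141 142.48722908]
(array([312.1055603 , 145.03793335]), (59.132720947265625, 60.82584762573242)) [ 0.44111187 -0.18556751  0.013     ] [ 0.06105471 -0.0029462   0.12162587]
(array([312.00701904, 145.19958496]), (22.929706573486328, 23.375518798828125)) [ 0.44123114 -0.1855939   0.013     ] [ 0.06094911 -0.00301262  0.12162597]
```

Call:
{"op": "servo_tool", "data": {
  "motion": [
    [[0.03, -0.001, 0.0, 0, 0, 0, 0.8], [0.062, -0.002, 0.02, 0, 0, 0, 0.8], [0.062, -0.002, 0.05, 0, 0, 0, 0.8], [0.062, -0.002, 0.08, 0, 0, 0, 0.8], [0.062, -0.002, 0.1, 0, 0, 0, 0.8], [0.062, -0.002, 0.113, 0, 0, 0, 0.8], [0.062, -0.002, 0.119, 0, 0, 0, 0.8], [0.062, -0.002, 0.1215, 0, 0, 0, 0.8], [0.062, -0.002, 0.1215, 0, 0, 0, 0.8], [0.062, -0.002, 0.1215, 0, 0, 0, 0.6], [0.062, -0.002, 0.1215, 0, 0, 0, 0.4], [0.062, -0.002, 0.1215, 0, 0, 0, 0.3], [0.062, -0.002, 0.1215, 0, 0, 0, 0.3], [0.062, -0.002, 0.1215, 0, 0, 0, 0.3], [0.062, -0.002, 0.1215, 0, 0, 0, 0.3], [0.062, -0.002, 0.1215, 0, 0, 0, 0.3]]
  ],
  "grip_force": 40
}}

```text
t: 19.03
eef_pos: [0.44, -0.1865, 0.0085]
tool_rot: [0.001, -0.17, 0.985, -0.0]
contact_force: [-2.2, 0.8, 6.8]
gripper_width: 0.433
grasp_force: 39.2
```

Call:
{"op": "servo_tool", "data": {
  "motion": [
    [[0, 0, -0.01, 0, 0, 0, 0.3], [0, 0, -0.03, 0, 0, 0, 0.3], [0, 0, -0.05, 0, 0, 0, 0.3], [0, 0, -0.08, 0, 0, 0, 0.3], [0, 0, -0.11, 0, 0, 0, 0.3], [0, 0, -0.14, 0, 0, 0, 0.3], [0, 0, -0.18, 0, 0, 0, 0.3], [0, 0, -0.22, 0, 0, 0, 0.3], [0, 0, -0.22, 0, 0, 0, 0.3], [0, 0, -0.22, 0, 0, 0, 0.3]]
  ]
}}

```text
t: 19.87
eef_pos: [0.4405, -0.1869, 0.2306]
tool_rot: [0.003, -0.17, 0.985, -0.001]
contact_force: [-0.4, 0.7, 0.1]
gripper_width: 0.429
grasp_force: 40.1
```

Run:
```python
from h import *
o=bot.get_obs();print(o["eef_pos"],o["gripper_width"],o["grasp_force"])
print(to_tool([.5532,.1779,.1305]))
inhand()
```

```text
[ 0.44045911 -0.18686231  0.23055278] 0.42883465667529364 40.10232925415039
[-0.22776876  0.30626932  0.10046443]
(array([318.07809448, 309.98434448]), (95.6848373413086, 99.20634460449219)) [-0.001   0.0001 -0.0045]
(array([316.24282837, 309.18728638]), (22.291711807250977, 34.95457077026367)) [-0.0007 -0.0007 -0.0045]
```

The ring sits about 2 mm off-centre along −x in the hand and is slightly tilted. There is ample time, so I set it down and regrip 2 mm over.

Call:
{"op": "servo_tool", "data": {
  "motion": [
    [[0, 0, 0.04, 0, 0, 0, 0.3], [0, 0, 0.08, 0, 0, 0, 0.3], [0, 0, 0.12, 0, 0, 0, 0.3], [0, 0, 0.16, 0, 0, 0, 0.3], [0, 0, 0.19, 0, 0, 0, 0.3], [0, 0, 0.21, 0, 0, 0, 0.3], [0, 0, 0.217, 0, 0, 0, 0.3], [0, 0, 0.2195, 0, 0, 0, 0.3], [0, 0, 0.2195, 0, 0, 0, 0.6], [0, 0, 0.2195, 0, 0, 0, 0.6], [0, 0, 0.2195, 0, 0, 0, 0.6], [-0.0022, 0, 0.2205, 0, 0, 0, 0.6], [-0.0022, 0, 0.2205, 0, 0, 0, 0.6], [-0.0022, 0, 0.2205, 0, 0, 0, 0.5], [-0.0022, 0, 0.2205, 0, 0, 0, 0.4], [-0.0022, 0, 0.2205, 0, 0, 0, 0.3], [-0.0022, 0, 0.2205, 0, 0, 0, 0.3], [-0.0022, 0, 0.2205, 0, 0, 0, 0.3], [-0.0022, 0, 0.2205, 0, 0, 0, 0.3]]
  ]
}}

```text
t: 21.5
eef_pos: [0.4416, -0.1856, 0.0074]
tool_rot: [0.0, -0.17, 0.985, -0.0]
contact_force: [-0.7, 1.4, 6.2]
gripper_width: 0.435
grasp_force: 39.3
```

Call:
{"op": "servo_tool", "data": {
  "motion": [
    [[0, 0, -0.01, 0, 0, 0, 0.3], [0, 0, -0.03, 0, 0, 0, 0.3], [0, 0, -0.05, 0, 0, 0, 0.3], [0, 0, -0.08, 0, 0, 0, 0.3], [0, 0, -0.11, 0, 0, 0, 0.3], [0, 0, -0.14, 0, 0, 0, 0.3], [0, 0, -0.18, 0, 0, 0, 0.3], [0, 0, -0.22, 0, 0, 0, 0.3], [0, 0, -0.22, 0, 0, 0, 0.3], [0, 0, -0.22, 0, 0, 0, 0.3]]
  ]
}}

```text
t: 22.33
eef_pos: [0.4424, -0.1861, 0.2297]
tool_rot: [0.003, -0.17, 0.985, -0.001]
contact_force: [-1.3, 0.8, -0.1]
gripper_width: 0.434
grasp_force: 40.1
```

Run:
```python
from h import *
o=bot.get_obs();print(o["eef_pos"],o["gripper_width"],o["grasp_force"])
print(to_tool([.5532,.1779,.1305]))
inhand()
```

```text
[ 0.44244375 -0.18607618  0.22968754] 0.4336179914367974 40.136507749557495
[-0.22571496  0.30614381  0.09956154]
(array([317.18988037, 300.84310913]), (99.30613708496094, 100.31377410888672)) [ 0.003  -0.0003 -0.0045]
(array([315.0267334 , 302.92477417]), (28.632822036743164, 38.03437423706055)) [ 0.0021 -0.0012 -0.0045]
```

Call:
{"op": "servo_tool", "data": {
  "motion": [
    [[-0.02, 0.027, 0, 0, 0, 0, 0.3], [-0.04, 0.054, 0, 0, 0, 0, 0.3], [-0.06, 0.081, 0, 0, 0, 0, 0.3], [-0.08, 0.108, 0, 0, 0, 0, 0.3], [-0.1, 0.135, 0, 0, 0, 0, 0.3], [-0.12, 0.162, 0, 0, 0, 0, 0.3], [-0.14, 0.19, 0, 0, 0, 0, 0.3], [-0.16, 0.217, 0, 0, 0, 0, 0.3], [-0.18, 0.244, 0, 0, 0, 0, 0.3], [-0.2, 0.271, 0, 0, 0, 0, 0.3], [-0.22, 0.298, 0, 0, 0, 0, 0.3], [-0.226, 0.306, 0, 0, 0, 0, 0.3], [-0.226, 0.306, 0.02, 0, 0, 0, 0.3], [-0.226, 0.306, 0.05, 0, 0, 0, 0.3], [-0.226, 0.306, 0.08, 0, 0, 0, 0.3], [-0.226, 0.306, 0.095, 0, 0, 0, 0.3], [-0.226, 0.306, 0.098, 0, 0, 0, 0.3], [-0.226, 0.306, 0.098, 0, 0, 0, 0.3], [-0.226, 0.306, 0.098, 0, 0, 0, 0.3]]
  ]
}}

```text
t: 23.97
eef_pos: [0.5516, 0.1781, 0.1289]
tool_rot: [-0.0, -0.17, 0.985, -0.0]
contact_force: [-0.5, 0.3, 0.6]
gripper_width: 0.435
grasp_force: 42.6
```

Run:
```python
from h import *
o=bot.get_obs();print(o["eef_pos"],o["tool_rot"],o["gripper_width"]);print(to_tool([.5537,.1779,.1185]))
```

```text
[0.55162241 0.17811664 0.12886101] [-2.81742673e-04 -1.69834364e-01  9.85472574e-01 -1.25276637e-04] 0.4345804796360946
[-0.00189141 -0.00089802  0.01036001]
```

Call:
{"op": "servo_tool", "data": {
  "motion": [
    [[-0.001, -0.0005, 0, 0, 0, 0, 0.3], [-0.0019, -0.0009, 0, 0, 0, 0, 0.3], [-0.0019, -0.0009, 0.002, 0, 0, 0, 0.3], [-0.0019, -0.0009, 0.004, 0, 0, 0, 0.3], [-0.0019, -0.0009, 0.006, 0, 0, 0, 0.3], [-0.0019, -0.0009, 0.008, 0, 0, 0, 0.3], [-0.0019, -0.0009, 0.0095, 0, 0, 0, 0.3], [-0.0019, -0.0009, 0.0095, 0, 0, 0, 0.3]]
  ]
}}

```text
t: 24.63
eef_pos: [0.5548, 0.1782, 0.1198]
tool_rot: [0.001, -0.17, 0.985, 0.0]
contact_force: [1.7, -1.3, 2.9]
gripper_width: 0.438
grasp_force: 43.0
```

Call:
{"op": "servo_tool", "data": {
  "motion": [
    [[-0.0003, -0.0006, 0.0005, 0, 0, 0, 0.3], [-0.0003, -0.0006, 0.0005, 0, 0, 0, 0.3], [-0.0003, -0.0006, 0.0005, 0, 0, 0, 0.45], [-0.0003, -0.0006, 0.0005, 0, 0, 0, 0.55], [0, -0.0006, -0.001, 0, 0, 0, 0.6], [0, -0.0006, -0.001, 0, 0, 0, 0.6], [0, -0.0006, -0.02, 0, 0, 0, 0.6], [0, -0.0006, -0.04, 0, 0, 0, 0.7], [-0.02, -0.0006, -0.06, 0, 0, 0, 0.8], [-0.04, -0.0006, -0.085, 0, 0, 0, 1], [-0.06, -0.0006, -0.108, 0, 0, 0, 1], [-0.06, -0.0006, -0.108, 0, 0, 0, 1], [-0.06, -0.0006, -0.108, 0, 0, 0, 1], [-0.06, -0.0006, -0.108, 0, 0, 0, 1]]
  ]
}}

```text
t: 25.8
eef_pos: [0.6092, 0.1974, 0.2261]
tool_rot: [-0.001, -0.17, 0.985, -0.0]
contact_force: [-0.7, 1.0, -1.3]
gripper_width: 1.0
grasp_force: 0.0
```

Run:
```python
from h import *
w=cam("wrist");o=bot.get_obs();print(o["eef_pos"])
p=pix(w,[.5535,.1775,.118]);print(p)
for e in ring(w,p): print(e,plane(w,e[0],.062))
s=cam("scene");d=cam("side");
for n,c,roi in (("sc",s,(100,150,450,330)),("si",d,(200,200,420,420))):
    for ce,st in blobs(c,"blue",30,roi): print(n,ce.round(1),st[4],plane(c,ce,.0065).round(4))
print("to ring3 view",to_tool([.5896+.0565,-.350+.020,.128]))
```

```text
[0.60882756 0.19716846 0.22573015]
[316.21998867 148.20426207]
(array([315.95928955, 145.37657166]), (50.16478729248047, 51.3047981262207)) [0.55345911 0.1771558  0.062     ]
(array([316.9664917 , 145.28933716]), (17.8692626953125, 19.333377838134766)) [0.55313289 0.17787288 0.062     ]
sc [195.5 261.8] 196 [ 0.5905 -0.3505  0.0065]
si [316.7 371. ] 295 [ 0.5887 -0.3495  0.0065]
to ring3 view [ 0.14141516 -0.50916119  0.09833765]
```

Second ring is in (51 px matches a stack of two). Now ring3.

Call:
{"op": "servo_tool", "data": {
  "motion": [
    [[0.01, -0.035, 0, 0, 0, 0, 1], [0.02, -0.07, 0, 0, 0, 0, 1], [0.03, -0.105, 0, 0, 0, 0, 1], [0.04, -0.14, 0, 0, 0, 0, 1], [0.05, -0.175, 0, 0, 0, 0, 1], [0.06, -0.21, 0, 0, 0, 0, 1], [0.07, -0.245, 0, 0, 0, 0, 1], [0.08, -0.28, 0, 0, 0, 0, 1], [0.09, -0.315, 0, 0, 0, 0, 1], [0.1, -0.35, 0, 0, 0, 0, 1], [0.11, -0.385, 0.02, 0, 0, 0, 1], [0.12, -0.42, 0.04, 0, 0, 0, 1], [0.13, -0.455, 0.06, 0, 0, 0, 1], [0.14, -0.49, 0.08, 0, 0, 0, 1], [0.1414, -0.509, 0.098, 0, 0, 0, 1], [0.1414, -0.509, 0.098, 0, 0, 0, 1], [0.1414, -0.509, 0.098, 0, 0, 0, 1], [0.1414, -0.509, 0.098, 0, 0, 0, 1], [0.1414, -0.509, 0.098, 0, 0, 0, 1]]
  ]
}}

```text
t: 27.53
eef_pos: [0.6486, -0.3273, 0.1301]
tool_rot: [0.001, -0.171, 0.985, 0.0]
contact_force: [0.3, 0.1, 0.2]
gripper_width: 1.0
grasp_force: 0.0
```

Run:
```python
from h import *
w=cam("wrist");o=bot.get_obs();print(o["eef_pos"],o["q"])
p=pix(w,[.5896,-.35,.013]);print(p)
for e in ring(w,p): print(e,plane(w,e[0],.013),to_tool(plane(w,e[0],.013)))
```

```text
[ 0.64876702 -0.32735237  0.13038892] [ 0.26203884  0.65897836  0.18488517  1.51100765 -0.13705602  0.98294275
  2.3998318 ]
[314.03693763 140.58066575]
(array([312.1295166, 142.3391571]), (58.994285583496094, 60.89847946166992)) [ 0.59108347 -0.35080318  0.013     ] [ 0.0624167  -0.00261412  0.11728092]
(array([312.04055786, 142.64228821]), (22.628459930419922, 23.2767276763916)) [ 0.59128619 -0.35079326  0.013     ] [ 0.06222251 -0.00267316  0.11728126]
```

Call:
{"op": "servo_tool", "data": {
  "motion": [
    [[0.03, -0.001, 0.0, 0, 0, 0, 0.8], [0.062, -0.002, 0.02, 0, 0, 0, 0.8], [0.062, -0.002, 0.05, 0, 0, 0, 0.8], [0.062, -0.002, 0.08, 0, 0, 0, 0.8], [0.062, -0.002, 0.1, 0, 0, 0, 0.8], [0.062, -0.002, 0.113, 0, 0, 0, 0.8], [0.062, -0.002, 0.12, 0, 0, 0, 0.8], [0.062, -0.002, 0.1228, 0, 0, 0, 0.8], [0.062, -0.002, 0.1228, 0, 0, 0, 0.8], [0.062, -0.002, 0.1228, 0, 0, 0, 0.6], [0.062, -0.002, 0.1228, 0, 0, 0, 0.4], [0.062, -0.002, 0.1228, 0, 0, 0, 0.3], [0.062, -0.002, 0.1228, 0, 0, 0, 0.3], [0.062, -0.002, 0.1228, 0, 0, 0, 0.3], [0.062, -0.002, 0.1228, 0, 0, 0, 0.3], [0.062, -0.002, 0.1228, 0, 0, 0, 0.3]]
  ],
  "grip_force": 40
}}

```text
t: 28.92
eef_pos: [0.591, -0.3524, 0.0082]
tool_rot: [0.001, -0.17, 0.985, -0.001]
contact_force: [0.2, 1.1, 6.1]
gripper_width: 0.434
grasp_force: 39.3
```

Call:
{"op": "servo_tool", "data": {
  "motion": [
    [[0, 0, -0.01, 0, 0, 0, 0.3], [0, 0, -0.03, 0, 0, 0, 0.3], [0, 0, -0.05, 0, 0, 0, 0.3], [0, 0, -0.08, 0, 0, 0, 0.3], [0, 0, -0.11, 0, 0, 0, 0.3], [0, 0, -0.14, 0, 0, 0, 0.3], [0, 0, -0.18, 0, 0, 0, 0.3], [0, 0, -0.22, 0, 0, 0, 0.3], [0, 0, -0.22, 0, 0, 0, 0.3], [0, 0, -0.22, 0, 0, 0, 0.3]]
  ]
}}

```text
t: 29.75
eef_pos: [0.5914, -0.353, 0.2308]
tool_rot: [0.003, -0.17, 0.985, -0.002]
contact_force: [-0.4, 0.8, -1.0]
gripper_width: 0.433
grasp_force: 40.1
```

Run:
```python
from h import *
o=bot.get_obs();print(o["eef_pos"],o["gripper_width"],o["grasp_force"])
print(to_tool([.5532,.1777,.132]))
inhand()
```

```text
[ 0.59136853 -0.35300234  0.23080858] 0.4329201783196649 40.098225474357605
[-0.14115204  0.51335899  0.09697217]
(array([318.02114868, 308.92300415]), (96.21427917480469, 99.39472198486328)) [-0.0007 -0.0004 -0.0045]
(array([315.05957031, 310.01721191]), (26.255712509155273, 37.61969757080078)) [-0.0012 -0.0016 -0.0045]
```

Call:
{"op": "servo_tool", "data": {
  "motion": [
    [[-0.01, 0.035, 0, 0, 0, 0, 0.3], [-0.019, 0.07, 0, 0, 0, 0, 0.3], [-0.029, 0.105, 0, 0, 0, 0, 0.3], [-0.038, 0.14, 0, 0, 0, 0, 0.3], [-0.048, 0.175, 0, 0, 0, 0, 0.3], [-0.057, 0.21, 0, 0, 0, 0, 0.3], [-0.067, 0.245, 0, 0, 0, 0, 0.3], [-0.076, 0.28, 0, 0, 0, 0, 0.3], [-0.086, 0.315, 0, 0, 0, 0, 0.3], [-0.095, 0.35, 0, 0, 0, 0, 0.3], [-0.105, 0.385, 0, 0, 0, 0, 0.3], [-0.114, 0.42, 0, 0, 0, 0, 0.3], [-0.124, 0.455, 0, 0, 0, 0, 0.3], [-0.133, 0.49, 0, 0, 0, 0, 0.3], [-0.1397, 0.5134, 0.01, 0, 0, 0, 0.3], [-0.1397, 0.5134, 0.04, 0, 0, 0, 0.3], [-0.1397, 0.5134, 0.07, 0, 0, 0, 0.3], [-0.1397, 0.5134, 0.09, 0, 0, 0, 0.3], [-0.1397, 0.5134, 0.095, 0, 0, 0, 0.3], [-0.1397, 0.5134, 0.095, 0, 0, 0, 0.3]]
  ]
}}

```text
t: 31.47
eef_pos: [0.5475, 0.1778, 0.1289]
tool_rot: [-0.003, -0.17, 0.985, -0.001]
contact_force: [-0.2, -0.5, -0.0]
gripper_width: 0.433
grasp_force: 40.2
```

Call:
{"op": "servo_tool", "data": {
  "motion": [
    [[0, 0, 0, 0, 0, 0, 0.3], [0, 0, 0, 0, 0, 0, 0.3]]
  ]
}}

```text
t: 31.63
eef_pos: [0.5505, 0.1788, 0.1327]
tool_rot: [0.001, -0.17, 0.985, 0.0]
contact_force: [0.3, 0.7, 0.1]
gripper_width: 0.435
grasp_force: 40.2
```

Run:
```python
from h import *
o=bot.get_obs();print(o["eef_pos"],o["tool_rot"],o["gripper_width"]);print(to_tool([.5518,.1773,.1195]))
inhand()
```

```text
[0.55047842 0.17882087 0.1327353 ] [ 9.23277689e-04 -1.69803425e-01  9.85477491e-01  2.43446008e-04] 0.4352833555899501
[-0.00071119 -0.00187767  0.01323636]
(array([315.66101074, 304.76293945]), (97.81419372558594, 109.21036529541016)) [ 0.0035 -0.0001 -0.0045]
(array([316.99847412, 307.30734253]), (21.19696044921875, 31.987346649169922)) [ 0.0024  0.0004 -0.0045]
```

Call:
{"op": "servo_tool", "data": {
  "motion": [
    [[-0.0004, -0.001, 0, 0, 0, 0, 0.3], [-0.0007, -0.0016, 0, 0, 0, 0, 0.3], [-0.0007, -0.0016, 0.003, 0, 0, 0, 0.3], [-0.0007, -0.0016, 0.006, 0, 0, 0, 0.3], [-0.0007, -0.0016, 0.008, 0, 0, 0, 0.3], [-0.0007, -0.0016, 0.01, 0, 0, 0, 0.3], [-0.0007, -0.0016, 0.011, 0, 0, 0, 0.3], [-0.0007, -0.0016, 0.011, 0, 0, 0, 0.3]]
  ]
}}

```text
t: 32.35
eef_pos: [0.5515, 0.1772, 0.1205]
tool_rot: [0.001, -0.17, 0.985, -0.0]
contact_force: [1.8, -0.8, -1.1]
gripper_width: 0.432
grasp_force: 40.2
```

Call:
{"op": "servo_tool", "data": {
  "motion": [
    [[-0.0004, -0.0003, 0.001, 0, 0, 0, 0.3], [-0.0004, -0.0003, 0.0015, 0, 0, 0, 0.3], [-0.0004, -0.0003, 0.0015, 0, 0, 0, 0.3]]
  ]
}}

```text
t: 32.6
eef_pos: [0.5515, 0.1771, 0.1189]
tool_rot: [0.0, -0.17, 0.985, -0.0]
contact_force: [2.7, -0.4, -0.1]
gripper_width: 0.433
grasp_force: 40.2
```

Call:
{"op": "servo_tool", "data": {
  "motion": [
    [[0, 0, 0, 0, 0, 0, 0.45], [0, 0, 0, 0, 0, 0, 0.55], [0, 0, -0.001, 0, 0, 0, 0.6], [0, 0, -0.001, 0, 0, 0, 0.6], [0, 0, -0.02, 0, 0, 0, 0.6], [0, 0, -0.04, 0, 0, 0, 0.7], [-0.02, 0, -0.06, 0, 0, 0, 0.8], [-0.04, 0, -0.085, 0, 0, 0, 1], [-0.06, 0, -0.108, 0, 0, 0, 1], [-0.06, 0, -0.108, 0, 0, 0, 1], [-0.06, 0, -0.108, 0, 0, 0, 1], [-0.06, 0, -0.108, 0, 0, 0, 1]]
  ]
}}

```text
t: 33.6
eef_pos: [0.6068, 0.1971, 0.2261]
tool_rot: [-0.001, -0.17, 0.985, -0.0]
contact_force: [-0.1, -0.4, 0.4]
gripper_width: 1.002
grasp_force: 0.0
```

Run:
```python
from h import *
w=cam("wrist");o=bot.get_obs();print(o["eef_pos"])
p=pix(w,[.5535,.1775,.118]);print(p)
for e in ring(w,p): print(e,plane(w,e[0],.075))
s=cam("scene","scene1");d=cam("side")
for n,c,roi in (("sc",s,(100,150,450,330)),("si",d,(200,200,420,420))):
    for ce,st in blobs(c,"blue",15,roi): print(n,ce.round(1),st[4],plane(c,ce,.0065).round(4))
print("cap view",to_tool([.4805+.0565,.0505+.020,.128]))
q=pix(d,[.5533,.1778,.07]).astype(int);x0,y0=(p-60).astype(int)
cv2.imwrite("pics/w6.png",np.hstack([cv2.resize(w["img"][y0:y0+120,x0:x0+120],(400,400)),cv2.resize(d["img"][q[1]-40:q[1]+40,q[0]-40:q[0]+40],(400,400))])[:,:,::-1])
```

```text
[0.60636714 0.19688797 0.22564949]
[315.35544286 151.87218479]
(array([316.03948975, 149.08612061]), (52.18415069580078, 53.67116928100586)) [0.55330658 0.17779025 0.075     ]
(array([315.85110474, 148.34660339]), (17.1669979095459, 18.860475540161133)) [0.552845   0.17747639 0.075     ]
cap view [ 0.10754843 -0.09576124  0.09797499]
```

View pics/w6.png

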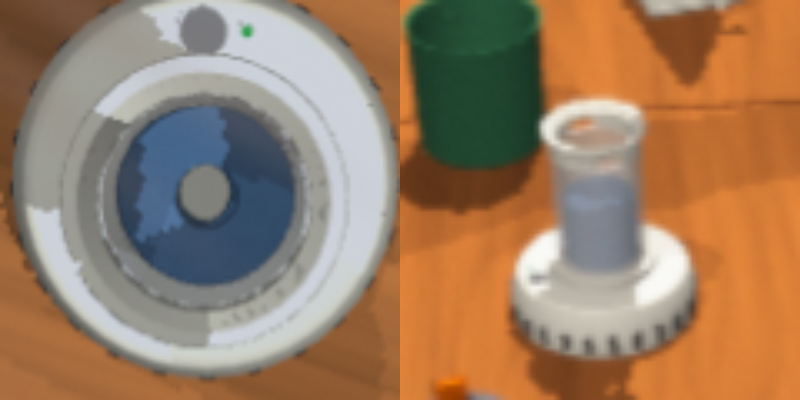

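All three rings lie flat in one column, concentric in the tube, and no blue ring is left out. Now the cap.

Call:
{"op": "servo_tool", "data": {
  "motion": [
    [[0.025, -0.022, 0, 0, 0, 0, 1], [0.05, -0.044, 0, 0, 0, 0, 1], [0.075, -0.066, 0, 0, 0, 0, 1], [0.1, -0.088, 0.02, 0, 0, 0, 1], [0.1075, -0.0958, 0.05, 0, 0, 0, 1], [0.1075, -0.0958, 0.08, 0, 0, 0, 1], [0.1075, -0.0958, 0.098, 0, 0, 0, 1], [0.1075, -0.0958, 0.098, 0, 0, 0, 1], [0.1075, -0.0958, 0.098, 0, 0, 0, 1], [0.1075, -0.0958, 0.098, 0, 0, 0, 1]]
  ]
}}

```text
t: 34.58
eef_pos: [0.5392, 0.0713, 0.1299]
tool_rot: [0.001, -0.17, 0.985, 0.0]
contact_force: [0.4, -0.4, 0.3]
gripper_width: 1.004
grasp_force: 0.0
```

Run:
```python
from h import *
w=cam("wrist");o=bot.get_obs();print(o["eef_pos"])
p=pix(w,[.4805,.0505,.018]);print(p);x0,y0=(p-60).astype(int)
cv2.imwrite("pics/w7.png",cv2.resize(w["img"][y0:y0+120,x0:x0+120,::-1],(600,600)));print(x0,y0)
```

```text
[0.53958148 0.07143991 0.13030995]
[316.42837342 142.39898706]
256 82
```

View pics/w7.png

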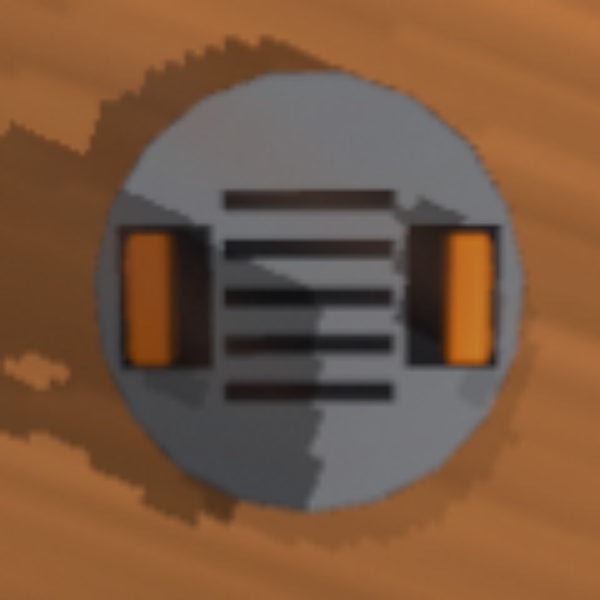

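Cap is square at px (318,140), tabs level.

Run:
```python
from h import *
w=cam("wrist");print(to_tool(plane(w,(318,140.1),.018)),to_tool(plane(w,(317.7,141.8),.032)),bot.get_obs()["eef_pos"])
```

```text
[0.06399237 0.0010779  0.11229458] [0.06323386 0.00085977 0.09829652] [0.53970255 0.07147818 0.1304589 ]
```

Call:
{"op": "servo_tool", "data": {
  "motion": [
    [[0.03, 0.0005, 0.0, 0, 0, 0, 0.8], [0.0635, 0.001, 0.02, 0, 0, 0, 0.8], [0.0635, 0.001, 0.05, 0, 0, 0, 0.8], [0.0635, 0.001, 0.08, 0, 0, 0, 0.8], [0.0635, 0.001, 0.095, 0, 0, 0, 0.8], [0.0635, 0.001, 0.104, 0, 0, 0, 0.8], [0.0635, 0.001, 0.1075, 0, 0, 0, 0.8], [0.0635, 0.001, 0.1075, 0, 0, 0, 0.8], [0.0635, 0.001, 0.1075, 0, 0, 0, 0.6], [0.0635, 0.001, 0.1075, 0, 0, 0, 0.5], [0.0635, 0.001, 0.1075, 0, 0, 0, 0.4], [0.0635, 0.001, 0.1075, 0, 0, 0, 0.2], [0.0635, 0.001, 0.1075, 0, 0, 0, 0.2], [0.0635, 0.001, 0.1075, 0, 0, 0, 0.2], [0.0635, 0.001, 0.1075, 0, 0, 0, 0.2], [0.0635, 0.001, 0.1075, 0, 0, 0, 0.2], [0.0635, 0.001, 0.1075, 0, 0, 0, 0.2]]
  ],
  "grip_force": 50
}}

```text
t: 36.1
eef_pos: [0.4797, 0.0511, 0.0235]
tool_rot: [0.001, -0.17, 0.985, 0.0]
contact_force: [-2.5, 0.5, 16.0]
gripper_width: 0.368
grasp_force: 48.2
```

Call:
{"op": "servo_tool", "data": {
  "motion": [
    [[0, 0, -0.005, 0, 0, 0, 0.2], [0, 0, -0.015, 0, 0, 0, 0.2], [0, 0, -0.03, 0, 0, 0, 0.2], [0, 0, -0.05, 0, 0, 0, 0.2], [0, 0, -0.08, 0, 0, 0, 0.2], [0, 0, -0.11, 0, 0, 0, 0.2], [0, 0, -0.14, 0, 0, 0, 0.2], [0, 0, -0.15, 0, 0, 0, 0.2], [0, 0, -0.15, 0, 0, 0, 0.2], [0, 0, -0.15, 0, 0, 0, 0.2]]
  ]
}}

```text
t: 36.93
eef_pos: [0.4784, 0.0507, 0.1717]
tool_rot: [0.001, -0.17, 0.985, 0.0]
contact_force: [-0.4, 0.1, -1.4]
gripper_width: 0.36
grasp_force: 50.8
```

Run:
```python
from h import *
w=cam("wrist");o=bot.get_obs();print(o["eef_pos"],o["gripper_width"],o["grasp_force"],to_tool([.5534,.1777,.150]))
cv2.imwrite("pics/w8.png",cv2.resize(w["img"][230:390,220:420,::-1],(600,480)))
```

```text
[0.47763922 0.05057539 0.17068751] 0.35995179252086923 50.751290917396545 [-0.1140022   0.09438817  0.0205599 ]
```

View pics/w8.png

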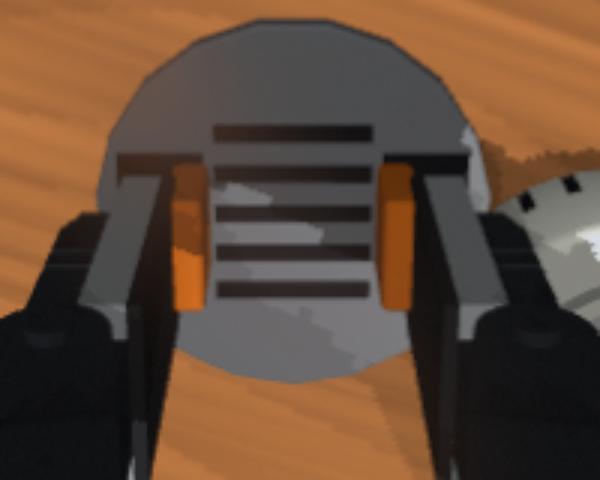

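Call:
{"op": "servo_tool", "data": {
  "motion": [
    [[-0.015, 0.012, 0, 0, 0, 0, 0.2], [-0.03, 0.025, 0, 0, 0, 0, 0.2], [-0.05, 0.041, 0, 0, 0, 0, 0.2], [-0.07, 0.057, 0, 0, 0, 0, 0.2], [-0.09, 0.074, 0, 0, 0, 0, 0.2], [-0.105, 0.086, 0, 0, 0, 0, 0.2], [-0.115, 0.0944, 0.005, 0, 0, 0, 0.2], [-0.115, 0.0944, 0.01, 0, 0, 0, 0.2], [-0.115, 0.0944, 0.01, 0, 0, 0, 0.2], [-0.115, 0.0944, 0.01, 0, 0, 0, 0.2], [-0.115, 0.0944, 0.01, 0, 0, 0, 0.2]]
  ]
}}

```text
t: 37.9
eef_pos: [0.5545, 0.1765, 0.1609]
tool_rot: [-0.001, -0.169, 0.986, -0.0]
contact_force: [-0.7, 0.2, -0.8]
gripper_width: 0.358
grasp_force: 50.8
```

Run:
```python
from h import *
o=bot.get_obs();print(o["eef_pos"],o["tool_rot"],o["gripper_width"],to_tool([.5543,.1781,.1265]))
```

```text
[0.55453453 0.17645376 0.1608843 ] [-7.96881986e-04 -1.69116383e-01  9.85595651e-01 -4.75234110e-04] 0.3579565899992604 [-0.00038721  0.0016532   0.03438258]
```

Call:
{"op": "servo_tool", "data": {
  "motion": [
    [[-0.0004, 0.0015, 0.004, 0, 0, 0, 0.2], [-0.0004, 0.0015, 0.01, 0, 0, 0, 0.2], [-0.0004, 0.0015, 0.016, 0, 0, 0, 0.2], [-0.0004, 0.0015, 0.021, 0, 0, 0, 0.2], [-0.0004, 0.0015, 0.025, 0, 0, 0, 0.2], [-0.0004, 0.0015, 0.028, 0, 0, 0, 0.2], [-0.0004, 0.0015, 0.03, 0, 0, 0, 0.2], [-0.0004, 0.0015, 0.03, 0, 0, 0, 0.2]]
  ]
}}

```text
t: 38.57
eef_pos: [0.5547, 0.1792, 0.1309]
tool_rot: [-0.001, -0.17, 0.985, -0.0]
contact_force: [-0.1, -1.2, -0.1]
gripper_width: 0.358
grasp_force: 50.7
```

Call:
{"op": "servo_tool", "data": {
  "motion": [
    [[0, -0.0006, 0.001, 0, 0, 0, 0.2], [0, -0.0008, 0.002, 0, 0, 0, 0.2], [0, -0.0008, 0.003, 0, 0, 0, 0.2], [0, -0.0008, 0.004, 0, 0, 0, 0.2], [0, -0.0008, 0.0045, 0, 0, 0, 0.2], [0, -0.0008, 0.0045, 0, 0, 0, 0.2]]
  ]
}}

```text
t: 39.07
eef_pos: [0.5553, 0.1788, 0.1275]
tool_rot: [-0.0, -0.17, 0.985, -0.0]
contact_force: [-2.6, -2.3, 4.4]
gripper_width: 0.363
grasp_force: 51.6
```

Call:
{"op": "servo_tool", "data": {
  "motion": [
    [[0.0006, -0.0004, 0, 0, 0, 0, 0.2], [0.0008, -0.0005, 0.001, 0, 0, 0, 0.2], [0.0008, -0.0005, 0.0015, 0, 0, 0, 0.2], [0.0008, -0.0005, 0.0015, 0, 0, 0, 0.2]]
  ]
}}

```text
t: 39.4
eef_pos: [0.5553, 0.1787, 0.1272]
tool_rot: [0.001, -0.17, 0.985, 0.0]
contact_force: [-5.0, -3.0, 13.0]
gripper_width: 0.359
grasp_force: 53.0
```

Firm contact at the seated height. Release slowly and go up to the vertical-view pose.

Call:
{"op": "servo_tool", "data": {
  "motion": [
    [[0.001, -0.0006, 0.0005, 0, 0, 0, 0.2], [0.001, -0.0006, 0.0005, 0, 0, 0, 0.45], [0.001, -0.0006, 0.0005, 0, 0, 0, 0.6], [0.001, -0.0006, 0.0005, 0, 0, 0, 0.75], [0.001, -0.0006, 0.0005, 0, 0, 0, 0.75], [0.001, -0.0006, 0.0005, 0, 0, 0, 0.75], [0.001, -0.0006, -0.02, 0, 0, 0, 0.75], [0.001, -0.0006, -0.04, 0, 0, 0, 0.75], [-0.02, -0.0006, -0.06, 0, 0, 0, 0.8], [-0.04, -0.0006, -0.085, 0, 0, 0, 1], [-0.06, -0.0006, -0.105, 0, 0, 0, 1], [-0.06, -0.0006, -0.105, 0, 0, 0, 1], [-0.06, -0.0006, -0.105, 0, 0, 0, 1], [-0.06, -0.0006, -0.105, 0, 0, 0, 1]]
  ]
}}

```text
t: 40.57
eef_pos: [0.6105, 0.1974, 0.2293]
tool_rot: [-0.001, -0.17, 0.985, -0.0]
contact_force: [0.3, 0.1, -0.4]
gripper_width: 1.002
grasp_force: 0.0
```

Run:
```python
from h import *
w=cam("wrist");s=cam("scene");d=cam("side");p=pix(w,[.5533,.1778,.122]);print(p,bot.get_obs()["eef_pos"]);x0,y0=(p-60).astype(int);print(x0,y0)
f=lambda c,X,h:(lambda q:cv2.resize(c["img"][q[1]-h:q[1]+h,q[0]-h:q[0]+h],(250,250),interpolation=cv2.INTER_CUBIC))(pix(c,X).astype(int))
X=[.5533,.1778,.11]
b=np.vstack([f(s,X,24),f(d,X,24)])
cv2.imwrite("pics/w9.png",np.hstack([cv2.resize(w["img"][y0:y0+120,x0:x0+120],(500,500)),b])[:,:,::-1])
```

```text
[317.4613133  146.01734312] [0.61019709 0.19726013 0.22912257]
257 86
```

View pics/w9.png

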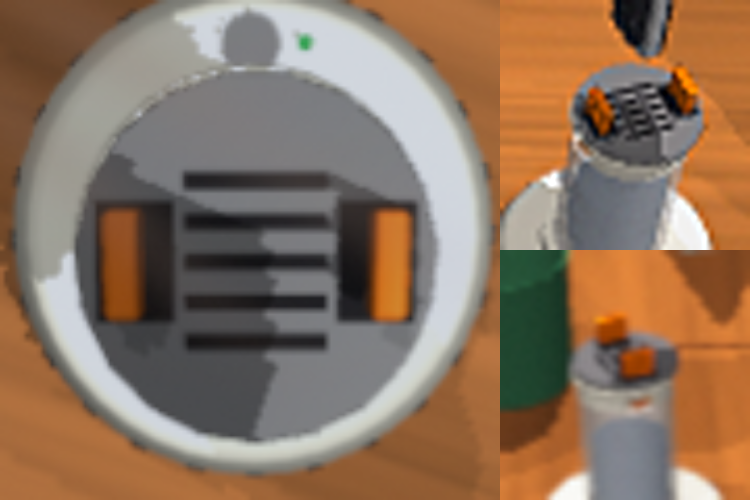

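Cap is level, the tabs are out (74 px apart, as at the start), and a barb shows in the window. I make sure of it with a gentle push on the middle.

Call:
{"op": "servo_tool", "data": {
  "motion": [
    [[0.03, 0.0004, 0, 0, 0, 0, 0.5], [0.06, 0.0007, 0, 0, 0, 0, 0], [0.06, 0.0007, 0.02, 0, 0, 0, 0], [0.06, 0.0007, 0.04, 0, 0, 0, 0], [0.06, 0.0007, 0.06, 0, 0, 0, 0], [0.06, 0.0007, 0.08, 0, 0, 0, 0], [0.06, 0.0007, 0.095, 0, 0, 0, 0], [0.06, 0.0007, 0.101, 0, 0, 0, 0], [0.06, 0.0007, 0.103, 0, 0, 0, 0], [0.06, 0.0007, 0.103, 0, 0, 0, 0]]
  ],
  "grip_force": 20
}}

```text
t: 41.55
eef_pos: [0.5544, 0.1782, 0.1273]
tool_rot: [-0.0, -0.17, 0.985, -0.0]
contact_force: [-0.2, 0.2, -0.3]
gripper_width: 0.001
grasp_force: 0.0
```

Call:
{"op": "servo_tool", "data": {
  "motion": [
    [[0, 0, 0.001, 0, 0, 0, 0], [0, 0, 0.002, 0, 0, 0, 0], [0, 0, 0.003, 0, 0, 0, 0], [0, 0, 0.004, 0, 0, 0, 0], [0, 0, 0.004, 0, 0, 0, 0]]
  ]
}}

```text
t: 41.97
eef_pos: [0.5548, 0.1784, 0.1237]
tool_rot: [0.0, -0.17, 0.985, 0.0]
contact_force: [0.7, -0.4, 0.6]
gripper_width: -0.002
grasp_force: 0.0
```

Call:
{"op": "servo_tool", "data": {
  "motion": [
    [[0, 0, 0.001, 0, 0, 0, 0], [0, 0, 0.0015, 0, 0, 0, 0], [0, 0, 0.002, 0, 0, 0, 0], [0, 0, 0.0025, 0, 0, 0, 0], [0, 0, 0.0025, 0, 0, 0, 0]]
  ]
}}

```text
t: 42.38
eef_pos: [0.5551, 0.1785, 0.1218]
tool_rot: [0.0, -0.17, 0.985, 0.0]
contact_force: [-1.6, -1.6, 6.4]
gripper_width: 0.005
grasp_force: 3.1
```

Call:
{"op": "servo_tool", "data": {
  "motion": [
    [[0, 0, 0.0007, 0, 0, 0, 0], [0, 0, 0.0013, 0, 0, 0, 0], [0, 0, 0.0013, 0, 0, 0, 0]]
  ]
}}

```text
t: 42.63
eef_pos: [0.5553, 0.1785, 0.1216]
tool_rot: [0.001, -0.17, 0.985, 0.0]
contact_force: [-5.4, -1.1, 15.0]
gripper_width: -0.002
grasp_force: 7.4
```

Call:
{"op": "servo_tool", "data": {
  "motion": [
    [[0, 0, -0.002, 0, 0, 0, 0], [0, 0, -0.02, 0, 0, 0, 0], [0, 0, -0.04, 0, 0, 0, 0], [0, 0, -0.07, 0, 0, 0, 0], [-0.03, 0, -0.1, 0, 0, 0, 0.5], [-0.06, 0, -0.105, 0, 0, 0, 1], [-0.06, 0, -0.105, 0, 0, 0, 1], [-0.06, 0, -0.105, 0, 0, 0, 1], [-0.06, 0, -0.105, 0, 0, 0, 1], [-0.06, 0, -0.105, 0, 0, 0, 1], [-0.06, 0, -0.105, 0, 0, 0, 1]]
  ]
}}

```text
t: 43.55
eef_pos: [0.6102, 0.198, 0.2239]
tool_rot: [-0.001, -0.17, 0.985, -0.0]
contact_force: [0.1, 0.0, -0.8]
gripper_width: 0.976
grasp_force: 0.0
```

Run:
```python
from h import *
w=cam("wrist");o=bot.get_obs();print(o["eef_pos"],o["contact_force"])
p=pix(w,[.5533,.1778,.122]);x0,y0=(p-50).astype(int)
sub=w["img"][y0:y0+100,x0:x0+100]
m=cv2.inRange(cv2.cvtColor(sub,cv2.COLOR_RGB2HSV),(3,190,120),(20,255,255))
n,l,s,ce=cv2.connectedComponentsWithStats(m)
for i in range(1,n):
  if s[i][4]>100: print(s[i],plane(w,(x0+s[i][0],y0+s[i][1]+s[i][3]/2),.136),plane(w,(x0+s[i][0]+s[i][2],y0+s[i][1]+s[i][3]/2),.136))
sc=cam("scene");si=cam("side")
for n,c,roi in (("sc",sc,(100,150,450,330)),("si",si,(200,200,420,420))): print([b[0] for b in blobs(c,"blue",15,roi)])
for n,c,ref in (("scene",sc,"scene0"),("side",si,"side0")):
  a=cv2.imread(f"pics/{ref}.png").astype(int);df=(np.abs(a-c["img"][:,:,::-1].astype(int)).max(2)>60).astype(np.uint8)
  k,l,s,ce=cv2.connectedComponentsWithStats(cv2.morphologyEx(df,cv2.MORPH_OPEN,np.ones((3,3))));print(n,[(ce[i].round(0).tolist(),int(s[i][4])) for i in range(1,k) if s[i][4]>25])
```

```text
[0.61039991 0.19800956 0.22414669] [-0.32009954  0.05947893  0.10527198]
[ 80  41   9  27 233] [0.54921639 0.19479682 0.136     ] [0.54743141 0.19977923 0.136     ]
[ 14  42   8  26 176] [0.5625109  0.15834838 0.136     ] [0.56093698 0.16278283 0.136     ]
[]
[]
scene [([448.0, 7.0], 160), ([479.0, 72.0], 6367), ([376.0, 20.0], 181), ([322.0, 18.0], 55), ([621.0, 27.0], 133), ([339.0, 29.0], 104), ([616.0, 57.0], 827), ([353.0, 56.0], 36), ([588.0, 71.0], 350), ([630.0, 90.0], 152), ([287.0, 93.0], 37), ([272.0, 105.0], 45), ([373.0, 121.0], 93), ([264.0, 123.0], 257), ([439.0, 164.0], 4161), ([358.0, 128.0], 118), ([239.0, 136.0], 418), ([246.0, 155.0], 808), ([500.0, 154.0], 519), ([532.0, 161.0], 98), ([238.0, 168.0], 40), ([246.0, 168.0], 35), ([280.0, 207.0], 1098), ([295.0, 230.0], 227), ([296.0, 226.0], 41), ([321.0, 236.0], 122), ([353.0, 253.0], 433), ([300.0, 246.0], 36), ([310.0, 256.0], 477), ([195.0, 262.0], 240), ([363.0, 261.0], 73), ([357.0, 266.0], 32)]
side [([16.0, 2.0], 39), ([74.0, 20.0], 448), ([178.0, 41.0], 2128), ([306.0, 55.0], 4989), ([17.0, 26.0], 35), ([36.0, 38.0], 179), ([29.0, 50.0], 154), ([72.0, 72.0], 51), ([12.0, 78.0], 47), ([34.0, 155.0], 46), ([70.0, 177.0], 717), ([23.0, 177.0], 687), ([143.0, 216.0], 2403), ([153.0, 334.0], 12342), ([11.0, 304.0], 132), ([2.0, 326.0], 59), ([317.0, 372.0], 401)]
```

```bash
python3 -c "
from station import bot
print(bot.hand_in())"
```

```text
the job is handed in; nothing more can be done
None
```

The job is handed in, but no verdict came back: all three blue rings lie flat in one column in the tube, the cap is back on level with both tabs sprung out (44 mm across), and the bystanders look undisturbed in the last pictures.

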